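# Hang the coupon frame on the dip stand and lock it one hole lower, in the beaker

## Task

Set up the dip test: hang the narrow coupon frame astride the dip stand's cross bar, between the two collars above the empty beaker, and let go of it. Then pull the lock plunger's knob, bring the sleeve down under control to the very next hole so that the plates hang free inside the beaker, and let the pin go fully home. Finish still gripping the knob with the pin held home in that hole, ready for the locking clip to be fitted; do not let the sleeve drop, and leave the beaker, the broad frame and everything else where they stand.

Things in the scene. Friction and masses are not known exactly. Their poses are not given: they have to be found in the camera images.
- dip_frame: NARROW coupon frame to hang, loose, 0.12 kg, 33 x 22 x 134 mm, standing on two upright aluminium plates (22 mm wide along y, 60 high, 3 thick, 27 mm clear between them, middles at x = +-15 mm). Steel strip 18 mm wide joins them above as a 45 degree roof with its ridge along y; a tab stands on the ridge. Origin: centre of underside; z up; the bar runs along y. Half a turn about z is the same
- frame_tab (a point): grip point in the grey upright lifting tab of the narrow frame, 124 mm above the frame's underside on its middle axis. The tab is 10 mm thick along the frame's x (pinch it across this), 20 mm wide along y, and reaches from 103 mm (the ridge) to 134 mm; keep the fingertips above the ridge
- frame_seat (a point): point on the middle axis of the narrow frame, 92 mm above its underside, under the roof: when the frame hangs properly this point lies on the bar's axis, at bar_seat
- broad_frame: BROAD coupon frame, not wanted, loose: same roof and tab, but plates 54 mm wide and 50 mm high (too broad for the beaker). Origin: centre of underside, z up. Leave it standing. Which of the two spots holds which frame varies
- stand: fixed dip stand; origin under the base on the post's axis, z up. Base plate 12 mm thick, x -45 to 65, y -155 to 50 mm. Post: upright 25 mm square tube, top at 229 mm, with 10 mm holes in its -x face (robot's side) at heights 185, 135, 85, 35 mm. A sleeve (44 x 44 x 60 mm) slides on it, carrying the cross bar (to the stand's -y) and the lock plunger with its knob (to the stand's -x)
- cross_bar: round steel bar, 10 mm diameter, level, fixed to the sleeve, along the stand's -y from 26 to 148 mm off the post's axis, at the height of the sleeve's middle (185 mm at the top hole). Two collars of 15 mm diameter leave a place 28 mm long for the frame's strip. Origin: centre of the sleeve; axes as the stand's
- bar_seat (a point): point on the bar's axis midway between the collars, 100 mm from the post's axis along the stand's -y; axes as the stand's (y along the bar). The narrow frame hangs here, astride the bar, above the beaker
- carriage (a joint): how far the sleeve has come down the post, m: about 0 at the top hole (start; 1 mm of play), 0.050 at the next hole, 0.100 at the one after; stops at -0.003 and 0.115. Sleeve, bar and plunger weigh about 0.5 kg and rub with about 2 N: with the pin out they run down unless held by the knob
- lock_pin (a joint): how far the spring lock pin is pulled out along the stand's -x, m: 0 fully home, 0.014 fully out. The pin (8 mm, round nose) reaches 9 mm into a hole with 1 mm of play all round, so it is free beyond 0.009. The spring pushes it home with 3 N at 0 and 6.5 N at 0.014; over a hole it goes in when let in
- knob: black pull knob on the end of the lock pin: a cylinder along the stand's x, 27 mm diameter, 28 mm long. Gripping it one can pull the pin out along the stand's -x and, so pulled, lower or raise the sleeve, then push the pin home. Origin: on the pin's axis, at the post's axis when home; axes as the stand's
- knob_grip (a point): middle of the knob's grip part (16 mm long), on the pin's axis: 69 mm from the post's axis along the stand's -x when the pin is home, 185 mm high at the top hole and 135 mm at the next; axes as the stand's. Pinch from above across the stand's y, the tool upright or leaning back from the post; a 16 mm barrel lies between knob and sleeve
- beaker: empty clear plastic beaker, loose, 71 mm across the rim, 71 mm high, about 50 mm clear inside, on the base plate (underside at 12 mm) under bar_seat. Origin: centre of underside. At the top hole the hung frame clears its rim by 8 mm; one hole lower the plates reach 40 mm into it without touching
- petri_dish: closed glass dish, 74 mm across, 16 mm high, bystander, loose; origin at the underside
- marker: marker pen, 135 mm long, lying on the bench, bystander, loose
- cal_bottle_0: small bottle, 45 mm across, 83 mm high, bystander behind the stand, loose; origin at the underside
- cal_bottle_1: second such bottle, bystander, loose; origin at the underside
Things that resemble listed ones, but are neither listed nor needed, are in the scene too. What is meant by the beaker is not brown or green, and is the larger of those in its own colour.

How it is judged:
By the outcome, as a careful person would: the job done as asked, in the order asked, and still so for the second after the job is handed in, while the arm keeps its last pose, push and grip.
It also fails if it takes over 67 s, if anything falls off the work surface, if the arm or the gripper's body presses on something with over 40 N, if the wrist force passes 120 N, or if a joint passes its speed limit or range.

## Robot

A 7-joint arm with a two-finger parallel gripper is mounted at the origin on a cart in front of the work surface, level with it; the furniture and walls round the work are solid. World frame = base frame: x ahead of the robot, y to its left, z up, the work surface at z = 0. Lengths are in m, angles in rad, forces in N, time in s.
With the tool pointing down it reaches from about 0.4 to 0.9 m from the base axis. Payload 5.5 kg.
Tool frame: the origin (TCP) lies between the finger pads; the fingertips stand 25 mm ahead of it and the grasp point (between the pads) lies 6 mm ahead of it; z points along the fingers, y is the direction in which the jaws open and shut (so a half turn about z gives the same grasp; the last joint's range is limited). The gripper opens to 92 mm and grips with 3 to 60 N. Pads are 19 mm wide; open, the fingers measure 130 mm over their backs; the gripper's body (75 mm by 190 mm) begins 47 mm behind the grasp point.
Start: joints at [1.539, 0.501, -0.427, 1.55, 0.221, 1.138, -0.21], TCP at [0.189, -0.622, 0.223] pointing down, gripper open.
Joint ranges: [-2.88, 2.88], [-0.31, 2.03], [-1.54, 1.56], [0.2, 2.42], [-1.41, 4.55], [0.19, 2.02], [-2.57, 2.57]. Speed limits (rad/s): [2.57, 2.57, 3.14, 3.14, 3.14, 3.14, 3.14].

## Interface

Orientations are given as a unit quaternion [x, y, z, w].
In Python, from station import ctrl, optics, ticket, search_frame, outline_of gives the robot as it stands.
- The arm moves only by the shell command python3 -m pendant 'ROWS' [OPENING] [FORCE]. ROWS is JSON, a list of rows, each a list of 2 entries, a list of its own where there are three numbers: the shift along the tool's x, y, z in cm, then the turn, a rotation vector about the tool's x, y, z in rad. In form: [[[dx, dy, dz], [ax, ay, az]], ...]. A call has exactly 10 rows; each row shifts and turns the pose as measured when the row begins, along the tool's axes as they then stand; what a row does not reach is not made up. A row lasts 1/12 s, in which the tool goes at most 41.7 mm and 7.16 degrees, less where a joint would pass 70% of its speed; a pose out of reach is approached as far as the arm can. A call with a gripper value outside its range is refused whole. OPENING is the gripper's target within -1 to 1 (shut at 1, half-way at 0, fully open at -1), set as the call begins (- or left out, the last holds). The fingers move at their own pace and stop on an object; FORCE is the grip in N (left out, the last holds). Time passes only in rows, so rows that do not move let the fingers close, or fill a call up. It gives the time, the measured TCP pose, the force and the opening at its end, in the units of the state.
- ctrl.read_state(): the state, without advancing time (a new reading comes with each control period).
- optics.snapshot(name): name is "scene" or "top" or "wrist"; returns the picture (420x560x3 uint8, red, green, blue); there is no depth.
- optics.camera_model(name): a dict with "fov_y" (degrees; the focal length in pixels is half the picture's height over the tangent of half this angle, whatever the lens; pixels are square), "cx", "cy" (the principal point, pixels), "rvec" (rotation vector, rad) and "tvec" (3), from world to camera coordinates, as OpenCV has them; the wrist camera has in their place "hand_eye" (4x4, takes a point from camera to tool coordinates, whose origin is the TCP and whose axes are the flange's). Camera axes: x right, y down, z forward; pixel columns grow to the right and rows downward; lengths in m; the calibration is good to about 2 mm. A picture is of the moment at which its call begins: read the wrist's pose just before it. camera_model takes no time and is no camera call.
- ticket.hand_in(): hands the job in, once; it reports no verdict.
Trained networks look in the newest picture that a camera, given by its name, has taken for a name from the list of things; names that differ only in an ending like _2 or _b are one class to them, and where a whole thing is asked for, a point or a joint stands for the part that bears it (a point fixed in the world has none). Each returns a list of dicts, best first, with "confidence" (0 to 1); they miss things now and then, are a little off and sometimes report something else, mostly with a low value. They report only what shows in the picture. A call takes as long as a camera call. They do not tell look-alikes from the thing itself.
- search_frame(target, camera): "uv" ([column, row] in pixels, amid what is visible of it).
- outline_of(target, camera): "pixels" (420x560 bool, what is visible of it) and "uv" ([column, row] in pixels, amid what is visible of it).
The state is a dict: "time": time; "joint_positions": joint angles; "qvel": joint speeds; "tau": joint torques, N m; "tool_pos": TCP position; "eef_rot": TCP orientation; "contact_force": force on the tool from outside, world axes, zero at the start; "ft_torque": the same for the moment, N m; "opening": finger opening in m.
Only numpy, scipy, OpenCV 4.12 (cv2) and the standard library are available. Lean on these libraries where they do the work, as an engineer would, in place of code of your own. Each camera call takes 0.05 s, during which the arm holds its last target.

## Working session

There is one attempt and no reset: what is moved stays moved. The work goes in short steps, Python scripts to look and compute and a shell command to move; the robot and the scene stay as the last step left them, time stands still between calls to the robot, and variables do not carry over. Pictures are saved under pics/ and viewed, and the job is handed in when it is done.

```bash
ls; mkdir -p pics; cat > h.py <<'E'
from station import ctrl, optics, search_frame, outline_of
import numpy as np, cv2
from scipy.spatial.transform import Rotation as R
def snap(n,f):
    im=optics.snapshot(n); cv2.imwrite('pics/'+f,im[:,:,::-1]); return im
def cam(n,st=None):
    m=optics.camera_model(n); f=210/np.tan(np.radians(m['fov_y'])/2)
    K=np.array([[f,0,m['cx']],[0,f,m['cy']],[0,0,1]])
    if 'hand_eye' in m:
        T=np.eye(4);T[:3,:3]=R.from_quat(st['eef_rot']).as_matrix();T[:3,3]=st['tool_pos']
        Tc=np.linalg.inv(T@np.array(m['hand_eye'])); return K,Tc[:3,:3],Tc[:3,3]
    return K,R.from_rotvec(np.ravel(m['rvec'])).as_matrix(),np.ravel(m['tvec'])
def proj(c,p):
    K,Rm,t=c; q=(Rm@np.atleast_2d(p).T).T+t; u=(K@q.T).T; return u[:,:2]/u[:,2:]
def ray(c,uv):
    K,Rm,t=c; d=Rm.T@np.linalg.inv(K)@np.array([uv[0],uv[1],1.]); return -Rm.T@t,d/np.linalg.norm(d)
def onz(c,uv,z):
    o,d=ray(c,uv); return o+d*(z-o[2])/d[2]
def tri(*cu):
    A=np.zeros((3,3));b=np.zeros(3)
    for c,uv in cu:
        o,d=ray(c,uv);P=np.eye(3)-np.outer(d,d);A+=P;b+=P@o
    x=np.linalg.solve(A,b); return x
E
python3 - <<'E'
from h import *
s=ctrl.read_state(); print(s)
for n in ['scene','top','wrist']:
    snap(n,n+'0.png'); m=optics.camera_model(n); print(n,m)
    if n!='wrist':
        c=cam(n); print(-c[1].T@c[2])
    for t in ['dip_frame','broad_frame','beaker','knob','cross_bar','stand']:
        print(n,t,[(np.round(d['uv']).tolist(),round(d['confidence'],2)) for d in search_frame(t,n)])
print(ctrl.read_state()['time'])
E
```

```text
pics
{'time': 0.0, 'joint_positions': array([ 1.53920582,  0.50182346, -0.42677978,  1.55148632,  0.22079445,
        1.13825595, -0.21029716]), 'qvel': array([ 0.00108594,  0.00017974,  0.00200937,  0.00140059,  0.0016849 ,
        0.00161456, -0.00121635]), 'tau': array([ 4.57756223e-04, -5.66577530e+01, -5.81649810e+00, -2.79102695e+01,
       -6.87257876e-02,  3.08727601e-02,  2.07387861e-04]), 'tool_pos': array([ 0.18859975, -0.62129274,  0.22207751]), 'eef_rot': array([ 9.89152656e-01,  1.46888061e-01, -1.09009287e-04, -9.53510302e-04]), 'contact_force': array([ 0.10738735, -0.3088078 ,  0.48193218]), 'ft_torque': array([-0.02153436,  0.01964055,  0.02569483]), 'opening': 0.09178025075109185}
scene {'fov_y': 50.421992203144406, 'cx': 281.93099306902417, 'cy': 208.1363333045828, 'rvec': array([ 1.76889132, -1.07182852,  0.66041392]), 'tvec': array([-0.34077339,  0.30380147,  1.11645998])}
[-0.61132943 -0.73243397  0.73805253]
scene dip_frame [([176.0, 216.0], 0.71), ([326.0, 289.0], 0.17)]
scene broad_frame [([172.0, 210.0], 0.5)]
scene beaker [([345.0, 245.0], 0.97), ([369.0, 2
[... 627 characters left out ...]
nob [([300.0, 266.0], 0.6), ([323.0, 224.0], 0.43)]
top cross_bar [([306.0, 160.0], 0.21)]
top stand [([330.0, 210.0], 0.91), ([169.0, 234.0], 0.48)]
wrist {'fov_y': 59.936065215587675, 'cx': 278.25903165535647, 'cy': 212.52216521230653, 'hand_eye': array([[-1.38364317e-03, -9.55373732e-01, -2.95396543e-01,
         7.95486910e-02],
       [ 9.99998819e-01, -1.51970238e-03,  2.31018931e-04,
         4.78350223e-04],
       [-6.69624247e-04, -2.95395874e-01,  9.55374706e-01,
        -1.61762719e-01],
       [ 0.00000000e+00,  0.00000000e+00,  0.00000000e+00,
         1.00000000e+00]])}
wrist dip_frame []
wrist broad_frame []
wrist beaker []
wrist knob []
wrist cross_bar []
wrist stand []
1.05
```

View pics/scene0.png

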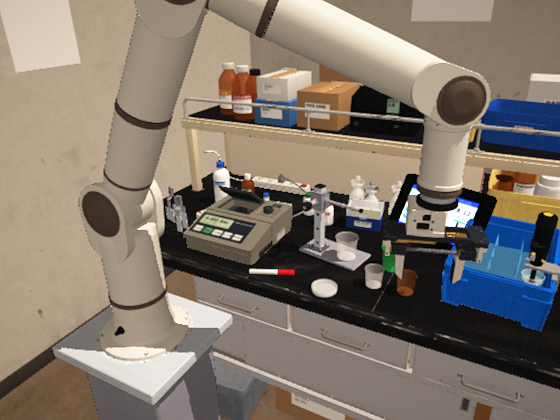

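View pics/top0.png

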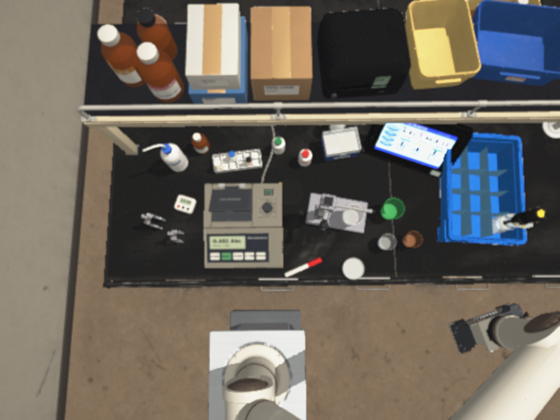

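```bash
python3 - <<'E'
import cv2,numpy as np
a=cv2.imread('pics/top0.png');b=cv2.imread('pics/scene0.png')
A=cv2.resize(a[190:260,125:205],(400,350),interpolation=cv2.INTER_CUBIC)
B=cv2.resize(b[170:250,155:235],(400,400),interpolation=cv2.INTER_CUBIC)
C=cv2.resize(a[180:250,295:375],(400,350)[::1],interpolation=cv2.INTER_CUBIC)
D=cv2.resize(b[170:290,280:400],(400,400),interpolation=cv2.INTER_CUBIC)
o=np.zeros((600,800,3),np.uint8)
o[:300,:400]=cv2.resize(A,(400,300));o[:300,400:]=cv2.resize(B,(400,300));o[300:,:400]=cv2.resize(C,(400,300));o[300:,400:]=cv2.resize(D,(400,300))
cv2.imwrite('pics/crop1.png',o)
E
```

```text
(no output)
```

View pics/crop1.png

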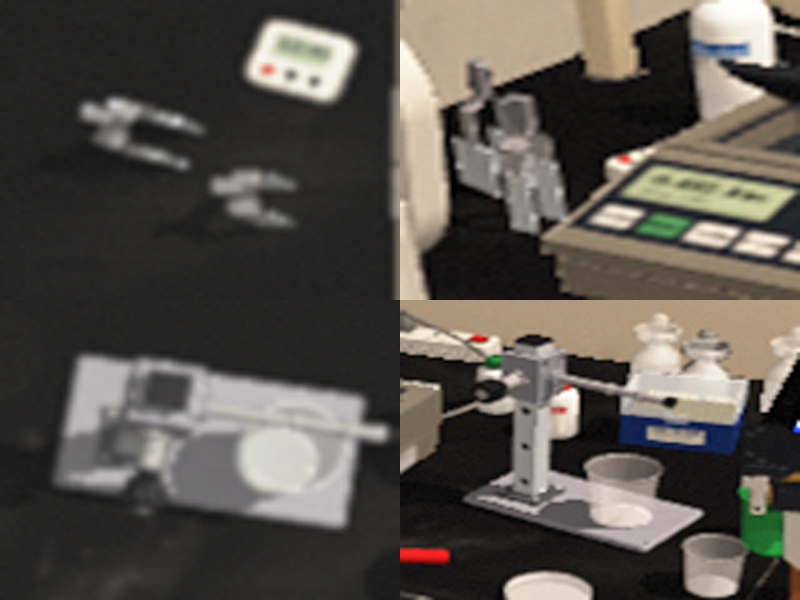

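```bash
python3 - <<'E'
from h import *
ct=cam('top');cs=cam('scene')
f=lambda x:np.round(x,3).tolist()
print('narrow bottom', f(onz(ct,(182,238),0.0)),'tab',f(onz(ct,(170,234),0.12)))
print('broad bottom', f(onz(ct,(160,222),0.0)),'tab',f(onz(ct,(145,212),0.12)))
# top crop: scale 5x, 4.2857y
g=lambda x,y:(295+x/5,180+y/(300/70))
for nm,p,z in [('posttop',(165,90),.229),('knob',(145,190),.185),('bar end',(385,133),.185),('bar start',(210,112),.185),('beaker base',(278,158),.012),('base corner tl',(78,58),.012),('tr',(365,95),.012),('br',(348,225),.012),('bl',(55,185),.012)]:
    print(nm,np.round(g(*p),1),f(onz(ct,g(*p),z)))
E
```

```text
narrow bottom [0.466, 0.264, 0.0] tab [0.467, 0.274, 0.12]
broad bottom [0.524, 0.344, 0.0] tab [0.539, 0.358, 0.12]
posttop [328. 201.] [0.548, -0.227, 0.229]
knob [324.  224.3] [0.484, -0.217, 0.185]
bar end [372. 211.] [0.523, -0.367, 0.185]
bar start [337.  206.1] [0.54, -0.259, 0.185]
beaker base [350.6 216.9] [0.533, -0.33, 0.012]
base corner tl [310.6 193.5] [0.619, -0.192, 0.012]
tr [368.  202.2] [0.585, -0.394, 0.012]
br [364.6 232.5] [0.477, -0.377, 0.012]
bl [306.  223.2] [0.512, -0.173, 0.012]
```

```bash
cat > plan.py <<'E'
# how far to go: per-row tool-axis shift (cm) and turn (rad) for straight move to a target
from h import *
def plan(p,Rt=None,n=10):
    s=ctrl.read_state(); R0=R.from_quat(s['eef_rot']); p0=np.array(s['tool_pos'])
    if Rt is None: Rt=R0
    rv=(R0.inv()*Rt).as_rotvec(); d=np.array(p)-p0
    print('dist mm',round(np.linalg.norm(d)*1e3,1),'turn deg',round(np.degrees(np.linalg.norm(rv)),1),'tool shift cm',np.round(R0.inv().apply(d)*100,2),'rv',np.round(rv,3))
    for i in range(n):
        Ri=R0*R.from_rotvec(rv*i/n)
        sh=Ri.inv().apply(d/n)*100
        print('[',np.round(sh,2).tolist(),',',np.round(rv/n,3).tolist(),']')
def down(xaz,lean=0,leanaz=0):
    # tool z down, tool x at azimuth xaz(deg); lean: tilt of tool body by lean deg toward azimuth leanaz
    a=np.radians(xaz); x=np.array([np.cos(a),np.sin(a),0]);z=np.array([0,0,-1.]);y=np.cross(z,x)
    r=R.from_matrix(np.c_[x,y,z])
    l=np.radians(leanaz); ax=np.cross([0,0,1.],[np.cos(l),np.sin(l),0])
    return R.from_rotvec(np.radians(lean)*ax)*r
def az():
    s=ctrl.read_state(); x=R.from_quat(s['eef_rot']).apply([1,0,0]); z=R.from_quat(s['eef_rot']).apply([0,0,1])
    return np.degrees(np.arctan2(x[1],x[0])),np.round(z,3)
E
python3 -c "
from plan import *
plan([0.36,-0.40,0.34])"
```

```text
dist mm 303.6 turn deg 0.0 tool shift cm [ 22.82 -16.26 -11.69] rv [0. 0. 0.]
[ [2.28, -1.63, -1.17] , [0.0, 0.0, 0.0] ]
[ [2.28, -1.63, -1.17] , [0.0, 0.0, 0.0] ]
[ [2.28, -1.63, -1.17] , [0.0, 0.0, 0.0] ]
[ [2.28, -1.63, -1.17] , [0.0, 0.0, 0.0] ]
[ [2.28, -1.63, -1.17] , [0.0, 0.0, 0.0] ]
[ [2.28, -1.63, -1.17] , [0.0, 0.0, 0.0] ]
[ [2.28, -1.63, -1.17] , [0.0, 0.0, 0.0] ]
[ [2.28, -1.63, -1.17] , [0.0, 0.0, 0.0] ]
[ [2.28, -1.63, -1.17] , [0.0, 0.0, 0.0] ]
[ [2.28, -1.63, -1.17] , [0.0, 0.0, 0.0] ]
```

```bash
python3 -m pendant '[[[1.5,-1,-2.5],[0,0,0]],[[2,-1.5,-2.5],[0,0,0]],[[2.3,-1.6,-2],[0,0,0]],[[2.4,-1.7,-1.5],[0,0,0]],[[2.4,-1.7,-1],[0,0,0]],[[2.4,-1.7,-1],[0,0,0]],[[2.4,-1.7,-0.5],[0,0,0]],[[2.4,-1.7,-0.5],[0,0,0]],[[2.4,-1.7,0],[0,0,0]],[[2.4,-1.7,0],[0,0,0]]]' -1 20; python3 -c "
from plan import *
print(az(),np.round(ctrl.read_state()['joint_positions'],3))
plan([0.40,0.0,0.36],down(50))"
```

```text
time: 1.88
tool_pos: [0.3591, -0.4015, 0.3422]
eef_rot: [0.99, 0.139, -0.001, 0.001]
contact_force: [0.2, -0.4, 0.3]
opening: 0.0923
(np.float64(15.924299392509445), array([-0.002, -0.002, -1.   ])) [ 1.283  0.213 -0.579  1.673  0.123  1.292 -0.612]
dist mm 404.0 turn deg 34.1 tool shift cm [ 14.95 -37.49  -1.86] rv [ 0.001  0.003 -0.595]
[ [1.49, -3.75, -0.19] , [0.0, 0.0, -0.059] ]
[ [1.72, -3.65, -0.19] , [0.0, 0.0, -0.059] ]
[ [1.93, -3.54, -0.18] , [0.0, 0.0, -0.059] ]
[ [2.14, -3.42, -0.18] , [0.0, 0.0, -0.059] ]
[ [2.34, -3.29, -0.18] , [0.0, 0.0, -0.059] ]
[ [2.53, -3.15, -0.18] , [0.0, 0.0, -0.059] ]
[ [2.71, -2.99, -0.18] , [0.0, 0.0, -0.059] ]
[ [2.88, -2.82, -0.18] , [0.0, 0.0, -0.059] ]
[ [3.05, -2.65, -0.18] , [0.0, 0.0, -0.059] ]
[ [3.2, -2.46, -0.18] , [0.0, 0.0, -0.059] ]
```

```bash
python3 -m pendant '[[[1.5,-3.75,-0.2],[0,0,-0.06]],[[1.7,-3.65,-0.2],[0,0,-0.06]],[[1.9,-3.55,-0.2],[0,0,-0.06]],[[2.15,-3.4,-0.2],[0,0,-0.06]],[[2.35,-3.3,-0.2],[0,0,-0.06]],[[2.5,-3.15,-0.2],[0,0,-0.06]],[[2.7,-3,-0.2],[0,0,-0.06]],[[2.9,-2.8,-0.2],[0,0,-0.06]],[[3.05,-2.65,-0.2],[0,0,-0.06]],[[3.2,-2.45,-0.2],[0,0,-0.06]]]'; python3 -c "
from plan import *
print(az(),np.round(ctrl.read_state()['joint_positions'],3))
plan([0.46,0.25,0.31],down(90))"
```

```text
time: 2.72
tool_pos: [0.3965, 0.012, 0.3617]
eef_rot: [0.899, 0.437, -0.0, 0.006]
contact_force: [0.7, -0.2, 0.5]
opening: 0.0916
(np.float64(51.87404082074754), array([ 0.004, -0.01 , -1.   ])) [ 0.99  -0.169 -0.955  1.924 -0.132  1.313 -0.591]
dist mm 251.7 turn deg 38.1 tool shift cm [22.67 -9.75  4.95] rv [ 0.008  0.008 -0.665]
[ [2.27, -0.97, 0.49] , [0.001, 0.001, -0.067] ]
[ [2.33, -0.82, 0.5] , [0.001, 0.001, -0.067] ]
[ [2.38, -0.66, 0.5] , [0.001, 0.001, -0.067] ]
[ [2.41, -0.5, 0.5] , [0.001, 0.001, -0.067] ]
[ [2.44, -0.34, 0.5] , [0.001, 0.001, -0.067] ]
[ [2.46, -0.18, 0.51] , [0.001, 0.001, -0.067] ]
[ [2.46, -0.01, 0.51] , [0.001, 0.001, -0.067] ]
[ [2.46, 0.15, 0.51] , [0.001, 0.001, -0.067] ]
[ [2.44, 0.31, 0.51] , [0.001, 0.001, -0.067] ]
[ [2.42, 0.48, 0.51] , [0.001, 0.001, -0.067] ]
```

```bash
python3 -m pendant '[[[2.3,-1,0.5],[0,0,-0.067]],[[2.3,-0.8,0.5],[0,0,-0.067]],[[2.4,-0.65,0.5],[0,0,-0.067]],[[2.4,-0.5,0.5],[0,0,-0.067]],[[2.4,-0.35,0.5],[0,0,-0.067]],[[2.45,-0.2,0.5],[0,0,-0.067]],[[2.45,0,0.5],[0,0,-0.067]],[[2.45,0.15,0.5],[0,0,-0.067]],[[2.45,0.3,0.5],[0,0,-0.067]],[[2.4,0.5,0.5],[0,0,-0.067]]]'; python3 - <<'E'
from plan import *
print(az(),np.round(ctrl.read_state()['joint_positions'],3))
s=ctrl.read_state();snap('wrist','w1.png')
for t in ['dip_frame','broad_frame','frame_tab']:
    print(t,[(np.round(d['uv']).tolist(),round(d['confidence'],2)) for d in search_frame(t,'wrist')])
import pickle;pickle.dump(cam('wrist',s),open('w1.pkl','wb'))
E
```

```text
time: 3.55
tool_pos: [0.4576, 0.2675, 0.3101]
eef_rot: [0.692, 0.722, -0.001, 0.015]
contact_force: [0.2, -0.3, 0.4]
opening: 0.0915
(np.float64(92.38924394915554), array([ 0.021, -0.022, -1.   ])) [ 0.366  0.398 -1.227  1.733  0.421  1.295 -0.915]
dip_frame [([284.0, 172.0], 0.95)]
broad_frame [([336.0, 90.0], 0.83)]
frame_tab [([282.0, 173.0], 0.59)]
```

View pics/w1.png

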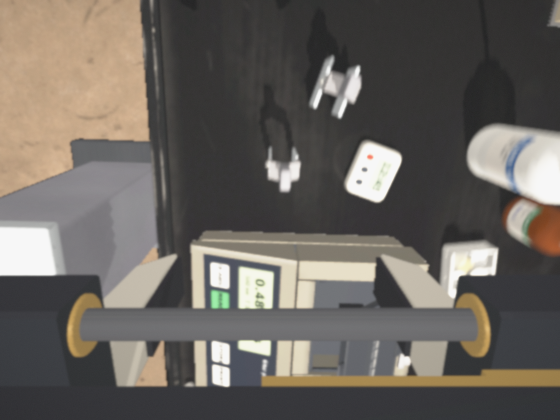

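```bash
python3 - <<'E'
from plan import *
import pickle
a=cv2.imread('pics/w1.png');cv2.imwrite('pics/w1c.png',cv2.resize(a[40:210,220:390],(680,680)[::1],interpolation=cv2.INTER_CUBIC)[:600])
c=pickle.load(open('w1.pkl','rb'))
for z in (0,.1,.124,.134): print(z,np.round(onz(c,(283,172),z),3),np.round(onz(c,(286,186),z),3))
print(np.round(proj(c,[[.467,.27,0],[.467,.27,.124],[.46,.2675,.3]]),0), -c[1].T@c[2])
E
```

```text
0 [0.471 0.249 0.   ] [0.475 0.231 0.   ]
0.1 [0.466 0.271 0.1  ] [0.47  0.256 0.1  ]
0.124 [0.465 0.276 0.124] [0.469 0.262 0.124]
0.134 [0.465 0.278 0.134] [0.468 0.265 0.134]
[[281. 156.]
 [285. 178.]
 [284. 261.]] [0.45019581 0.35077033 0.46994487]
```

View pics/w1c.png

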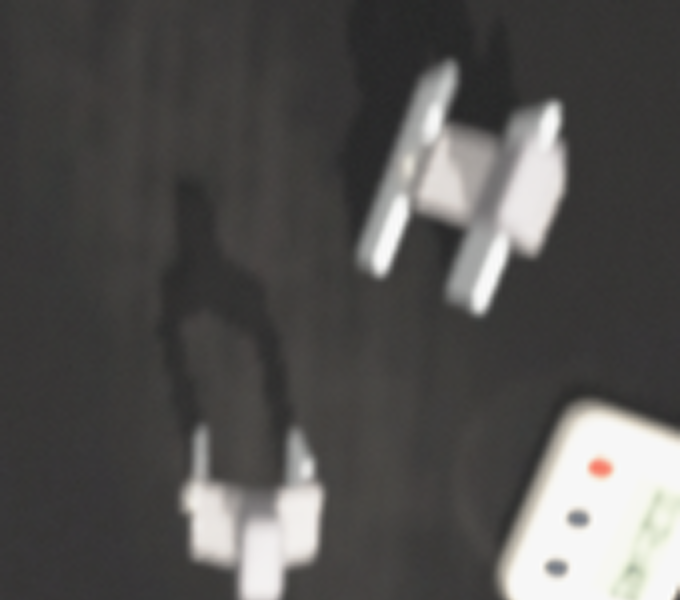

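```bash
cat > fit.py <<'E'
from plan import *
import pickle
from scipy.optimize import minimize
def box(x0,x1,y0,y1,z0,z1): return np.array([[x,y,z] for x in(x0,x1) for y in(y0,y1) for z in(z0,z1)])
W=[box(s*15-1.5,s*15+1.5,-11,11,0,60) for s in(-1,1)]+[box(s*15.5-1,s*15.5+1,-9,9,60,88) for s in(-1,1)]
for s in(-1,1):
    W.append(np.array([[a,y,b] for y in(-9,9) for a,b in((0,103),(0,99.5),(s*16.5,87),(s*14.5,85))],float))
W.append(box(-5,5,-10,10,103,134))
W=[w/1000 for w in W]
def render(c,x,y,yaw,z=0,S=4,sh=(420,560)):
    m=np.zeros((sh[0]*S,sh[1]*S),np.uint8); r=R.from_euler('z',yaw)
    for w in W:
        u=proj(c,r.apply(w)+[x,y,z])*S+ (S-1)/2
        cv2.fillConvexPoly(m,cv2.convexHull(np.round(u).astype(np.int32)),1)
    return cv2.resize(m.astype(np.float32),(sh[1],sh[0]),interpolation=cv2.INTER_AREA)
def fit(c,mask,x0):
    f=lambda p:np.abs(render(c,*p)-mask).sum()
    best=None
    for yw in (-.25,-.1,0,.1,.25):
        r=minimize(f,[x0[0],x0[1],x0[2]+yw],method='Nelder-Mead',options=dict(initial_simplex=np.array([[x0[0],x0[1],x0[2]+yw],[x0[0]+.01,x0[1],x0[2]+yw],[x0[0],x0[1]+.01,x0[2]+yw],[x0[0],x0[1],x0[2]+yw+.1]]),xatol=1e-4,fatol=.05))
        if best is None or r.fun<best.fun: best=r
    return best
E
python3 - <<'E'
from fit import *
a=cv2.imread('pics/w1.png'); g=a.max(2).astype(float)
c=pickle.load(open('w1.pkl','rb'))
m=np.zeros(g.shape); m[143:195,262:306]=np.clip((g[143:195,262:306]-70)/70,0,1)
print(m.sum())
b=fit(c,m,[.468,.268,0]);print(b.x,np.degrees(b.x[2]),b.fun)
o=a.copy().astype(float);o[:,:,2]=np.maximum(o[:,:,2],render(c,*b.x)*255)
cv2.imwrite('pics/w1f.png',np.hstack([cv2.resize(q[135:200,255:315].astype(np.uint8),None,fx=6,fy=6,interpolation=cv2.INTER_CUBIC) for q in(a,o)]))
E
```

```text
958.4857142857143
[ 0.4673525   0.26958994 -0.06644544] -3.8070430510791304 169.05714285714282
```

View pics/w1f.png

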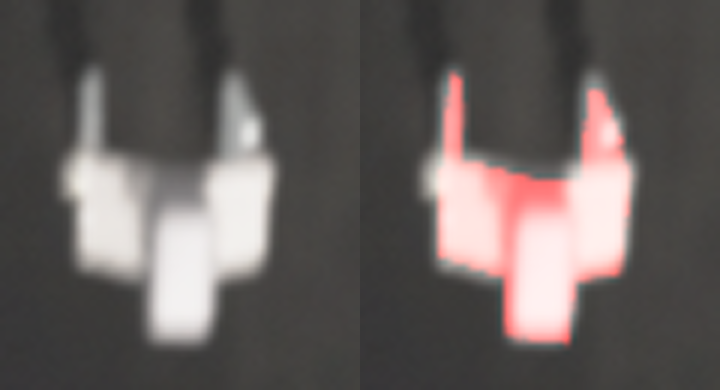

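```bash
python3 - <<'E'
from fit import *
c=pickle.load(open('w1.pkl','rb'))
print([np.round(onz(c,(240,238),z),3) for z in (.08,.12,.16)], [np.round(onz(c,(400,250),z),3) for z in (.08,.12,.16)])
ct=cam('top');print([np.round(onz(ct,(204,p),z),3) for z in (.08,.12,.16) for p in(183,240)])
print('hover');plan([.467,.270,.19],down(87))
E
```

```text
[array([0.421, 0.187, 0.08 ]), array([0.424, 0.204, 0.12 ]), array([0.427, 0.221, 0.16 ])] [array([0.609, 0.178, 0.08 ]), array([0.593, 0.196, 0.12 ]), array([0.577, 0.214, 0.16 ])]
[array([0.645, 0.176, 0.08 ]), array([0.45 , 0.171, 0.08 ]), array([0.635, 0.168, 0.12 ]), array([0.446, 0.163, 0.12 ]), array([0.625, 0.16 , 0.16 ]), array([0.442, 0.156, 0.16 ])]
hover
dist mm 120.9 turn deg 5.6 tool shift cm [ 0.53  0.82 12.05] rv [0.02  0.022 0.093]
[ [0.05, 0.08, 1.2] , [0.002, 0.002, 0.009] ]
[ [0.05, 0.08, 1.2] , [0.002, 0.002, 0.009] ]
[ [0.05, 0.09, 1.2] , [0.002, 0.002, 0.009] ]
[ [0.05, 0.09, 1.2] , [0.002, 0.002, 0.009] ]
[ [0.05, 0.09, 1.2] , [0.002, 0.002, 0.009] ]
[ [0.04, 0.09, 1.2] , [0.002, 0.002, 0.009] ]
[ [0.04, 0.09, 1.2] , [0.002, 0.002, 0.009] ]
[ [0.04, 0.1, 1.2] , [0.002, 0.002, 0.009] ]
[ [0.04, 0.1, 1.2] , [0.002, 0.002, 0.009] ]
[ [0.04, 0.1, 1.2] , [0.002, 0.002, 0.009] ]
```

```bash
python3 -m pendant '[[[0.05,0.1,1.2],[0.003,0.003,0.012]],[[0.05,0.1,1.2],[0.003,0.003,0.012]],[[0.05,0.1,1.2],[0.003,0.003,0.012]],[[0.05,0.1,1.2],[0.002,0.002,0.012]],[[0.05,0.1,1.2],[0.002,0.002,0.01]],[[0.05,0.1,1.2],[0.002,0.002,0.01]],[[0.05,0.1,1.2],[0.002,0.002,0.01]],[[0.05,0.1,1.2],[0.002,0.002,0.01]],[[0.03,0.05,1.2],[0.002,0.002,0.005]],[[0,0,1.2],[0,0,0]]]' 0 20; python3 - <<'E'
from fit import *
print(az(),np.round(ctrl.read_state()['joint_positions'],3))
print('grip');plan([.467,.270,.131],down(87),1)
s=ctrl.read_state();a=snap('wrist','w2.png')
c=cam('wrist',s); g=a.max(2).astype(float)
u=proj(c,[[.467,.27,0],[.467,.27,.134]]);print(u)
cv2.imwrite('pics/w2.png',a[:,:,::-1])
E
```

```text
time: 4.58
tool_pos: [0.4706, 0.2612, 0.1801]
eef_rot: [0.735, 0.679, -0.0, 0.003]
contact_force: [-0.2, 0.5, -0.0]
opening: 0.0456
(np.float64(85.4659976753247), array([ 0.003, -0.004, -1.   ])) [ 0.263  0.543 -1.073  1.861  0.55   1.071 -1.108]
grip
dist mm 50.0 turn deg 1.6 tool shift cm [ 0.87 -0.44  4.9 ] rv [ 0.003  0.004 -0.027]
[ [0.87, -0.44, 4.9] , [0.003, 0.004, -0.027] ]
[[273.54080166 176.70061256]
 [271.73951613 222.68011322]]
```

View pics/w2.png

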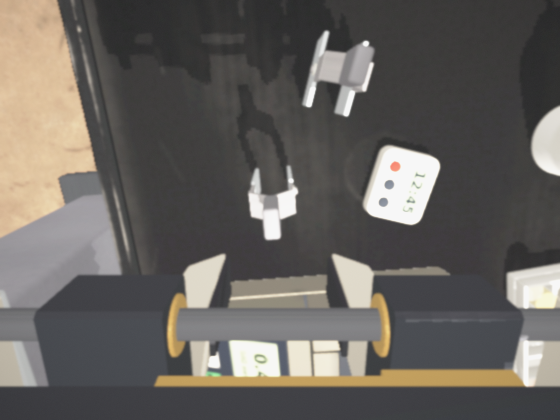

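```bash
python3 - <<'E'
from fit import *
a=cv2.imread('pics/w2.png'); g=a.max(2).astype(float)
s=ctrl.read_state();c=cam('wrist',s)
m=np.zeros(g.shape); m[160:245,242:303]=np.clip((g[160:245,242:303]-70)/70,0,1)
b=fit(c,m,[.467,.27,-.05]);print(b.x,np.degrees(b.x[2]),b.fun,m.sum())
o=a.copy().astype(float);o[:,:,2]=np.maximum(o[:,:,2],render(c,*b.x)*255)
cv2.imwrite('pics/w2f.png',np.hstack([cv2.resize(q[155:250,235:310].astype(np.uint8),None,fx=5,fy=5,interpolation=cv2.INTER_CUBIC) for q in(a,o)]))
plan([b.x[0],b.x[1],.131],down(90+np.degrees(b.x[2])),1)
E
```

```text
[0.46505253 0.26850551 0.01398488] 0.8012743308537988 459.45178571428573 2322.571428571429
dist mm 47.6 turn deg 5.3 tool shift cm [ 0.85 -0.49  4.66] rv [-0.     0.006 -0.093]
[ [0.85, -0.49, 4.66] , [-0.0, 0.006, -0.093] ]
```

View pics/w2f.png

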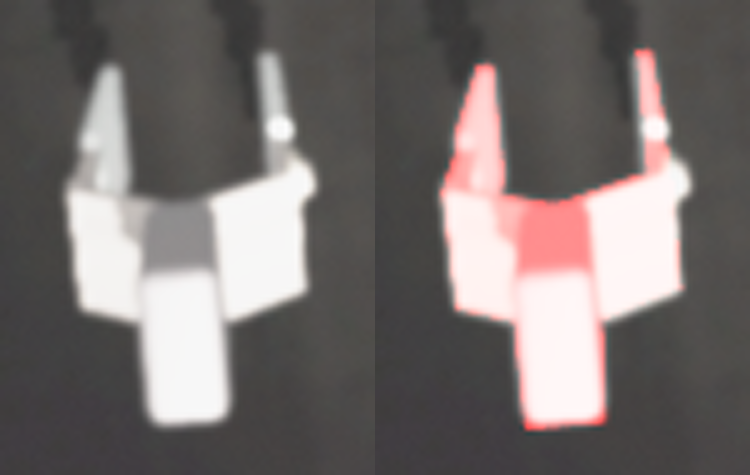

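```bash
python3 -m pendant '[[[0.2,-0.1,0.2],[0,0,-0.02]],[[0.2,-0.15,0.3],[0,0,-0.025]],[[0.2,-0.1,0.5],[0,0,-0.025]],[[0.2,-0.1,0.6],[0,0,-0.015]],[[0.1,-0.05,0.7],[0,0,0]],[[0,0,0.6],[0,0,0]],[[0,0,0.6],[0,0,0]],[[0,0,0.4],[0,0,0]],[[0,0,0.2],[0,0,0]],[[0,0,0],[0,0,0]]]' 0 20; python3 - <<'E'
from fit import *
print(az());plan([.4652,.2685,.131],down(90.5),1)
E
```

```text
time: 5.47
tool_pos: [0.4636, 0.2717, 0.1323]
eef_rot: [0.701, 0.714, -0.002, 0.002]
contact_force: [0.1, 0.2, -0.1]
opening: 0.0459
(np.float64(91.0593626752624), array([-0.   , -0.005, -1.   ]))
dist mm 3.8 turn deg 0.6 tool shift cm [-0.33  0.15  0.13] rv [-0.     0.005  0.01 ]
[ [-0.33, 0.15, 0.13] , [-0.0, 0.005, 0.01] ]
```

```bash
python3 -m pendant '[[[-0.15,0.1,0.05],[0,0,0.005]],[[-0.15,0.05,0.05],[0,0,0.005]],[[0,0,0],[0,0,0]],[[0,0,0],[0,0,0]],[[0,0,0],[0,0,0]],[[0,0,0],[0,0,0]],[[0,0,0],[0,0,0]],[[0,0,0],[0,0,0]],[[0,0,0],[0,0,0]],[[0,0,0],[0,0,0]]]' 1 25; python3 - <<'E'
from fit import *
print(az());s=ctrl.read_state();print(s['tool_pos'],s['opening'])
E
```

```text
time: 6.3
tool_pos: [0.4665, 0.2684, 0.1324]
eef_rot: [0.705, 0.709, -0.001, 0.002]
contact_force: [-0.3, -0.1, -0.4]
opening: 0.0005
(np.float64(90.34487093154569), array([ 0.002, -0.004, -1.   ]))
[0.46648167 0.26837569 0.13241392] 0.0005149078357814625
```

```bash
python3 - <<'E'
from fit import *
s=ctrl.read_state();print(s['opening'],s['contact_force']);snap('wrist','w3.png');snap('scene','s3.png');snap('top','t3.png')
a=cv2.imread('pics/s3.png');cv2.imwrite('pics/s3c.png',cv2.resize(a[150:260,130:260],None,fx=5,fy=5,interpolation=cv2.INTER_CUBIC))
E
```

```text
0.0005149078357814625 [-0.26485952 -0.10788378 -0.37348126]
```

View pics/w3.png

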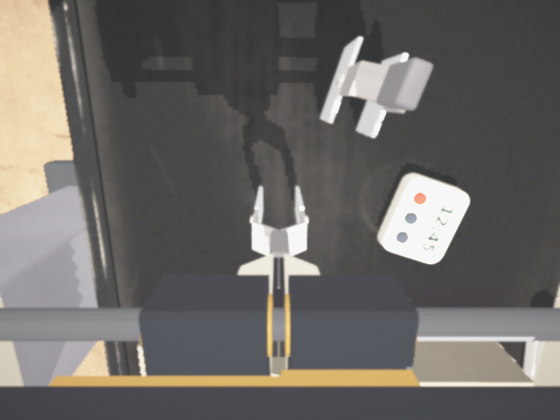

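View pics/s3c.png

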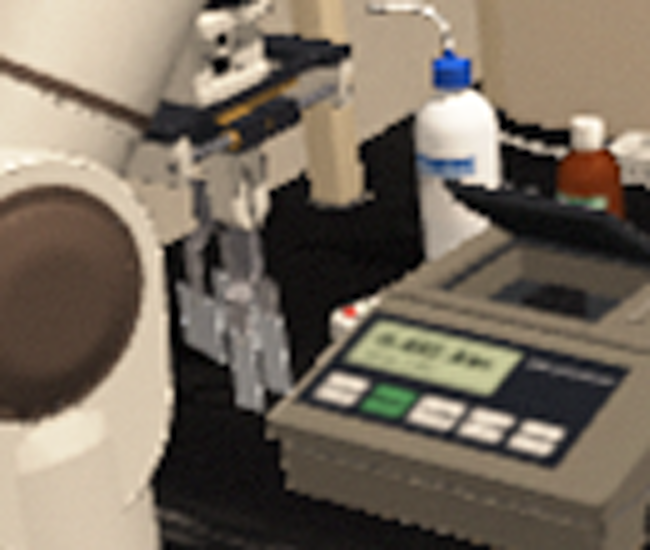

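```bash
python3 - <<'E'
from fit import *
a=cv2.imread('pics/w3.png');s=ctrl.read_state();c=cam('wrist',s)
P=R.from_quat(s['eef_rot']).apply([[0,0,.025],[0,0,.006],[0,0,0]])+s['tool_pos']
print('tip,grasp,tcp px',proj(c,P)); 
m=render(c,.4652,.2685,.014)
o=a.astype(float);o[:,:,2]=np.maximum(o[:,:,2],m*255)
cv2.imwrite('pics/w3f.png',np.hstack([cv2.resize(q[180:380,200:360].astype(np.uint8),None,fx=2.5,fy=2.5,interpolation=cv2.INTER_CUBIC) for q in(a,o)]))
E
```

```text
tip,grasp,tcp px [[279.33967182 249.86655058]
 [279.49012596 264.71891932]
 [279.54400564 270.03775537]]
```

View pics/w3f.png

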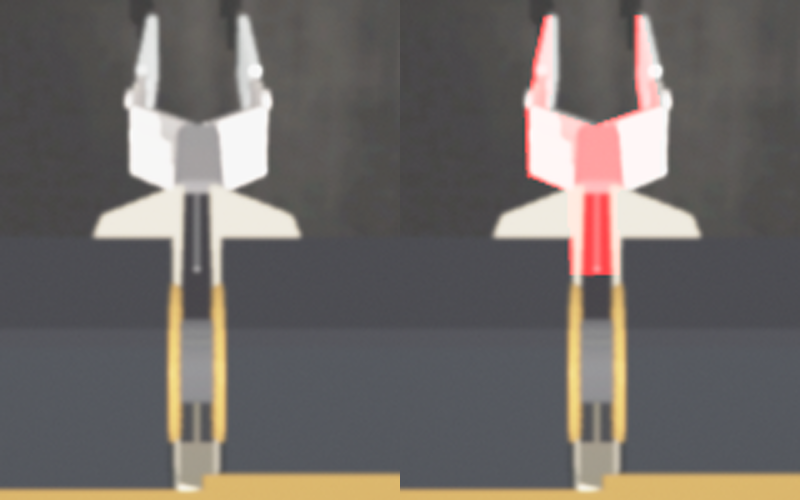

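```bash
python3 - <<'E'
from fit import *
s=ctrl.read_state();c=cam('wrist',s)
for x in (0,.0095):
  for y in (0,.005,.019):
    for z in (.025,.015,.006,-.01): 
      P=R.from_quat(s['eef_rot']).apply([x,y,z])+s['tool_pos']; print(x,y,z,np.round(proj(c,P)[0],1))
a=cv2.imread('pics/s3.png');cv2.imwrite('pics/s3d.png',cv2.resize(a[165:235,155:205],None,fx=8,fy=8,interpolation=cv2.INTER_CUBIC))
cs=cam('scene');u=proj(cs,[s['tool_pos'],s['tool_pos']-[0,0,.025],[.4655,.2685,.134],[.4655,.2685,.103],[.4655,.2685,0]]);print((u-[155,165])*8)
cv2.imwrite('pics/t3c.png',cv2.resize(cv2.imread('pics/t3.png')[190:270,120:220],None,fx=6,fy=6,interpolation=cv2.INTER_CUBIC))
E
```

```text
0 0 0.025 [279.3 249.9]
0 0 0.015 [279.4 257.3]
0 0 0.006 [279.5 264.7]
0 0 -0.01 [279.6 279.7]
0 0.005 0.025 [288.4 249.9]
0 0.005 0.015 [288.9 257.3]
0 0.005 0.006 [289.4 264.7]
0 0.005 -0.01 [290.4 279.7]
0 0.019 0.025 [313.6 249.8]
0 0.019 0.015 [315.4 257.3]
0 0.019 0.006 [317.1 264.7]
0 0.019 -0.01 [320.7 279.6]
0.0095 0 0.025 [279.3 233.8]
0.0095 0 0.015 [279.4 240.6]
0.0095 0 0.006 [279.5 247.3]
0.0095 0 -0.01 [279.6 260.9]
0.0095 0.005 0.025 [288.5 233.8]
0.0095 0.005 0.015 [289.  240.6]
0.0095 0.005 0.006 [289.5 247.3]
0.0095 0.005 -0.01 [290.6 260.9]
0.0095 0.019 0.025 [314.1 233.7]
0.0095 0.019 0.015 [315.9 240.5]
0.0095 0.019 0.006 [317.7 247.2]
0.0095 0.019 -0.01 [321.4 260.8]
[[189.30708002 248.11224263]
 [195.98739714 300.65995043]
 [187.24385327 245.45057495]
 [195.53870148 310.58503894]
 [222.13164748 519.40348141]]
```

View pics/s3d.png

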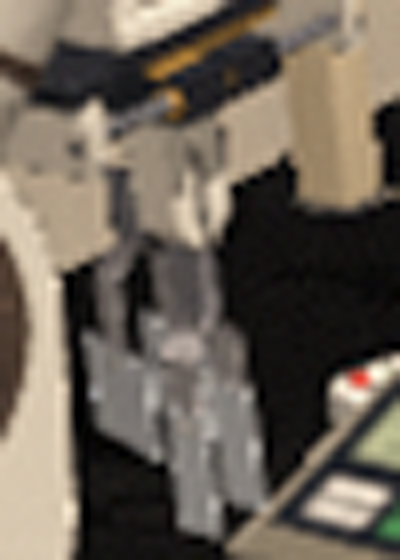

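View pics/t3c.png

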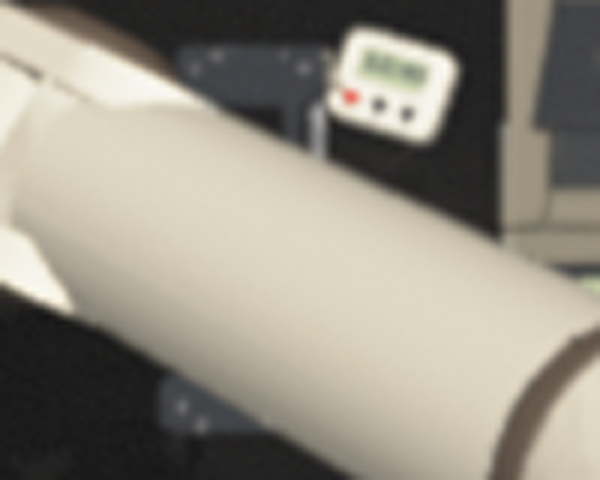

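```bash
python3 -m pendant '[[[0,0,0],[0,0,0]],[[0,0,0],[0,0,0]],[[0,0,0],[0,0,0]],[[0,0,0.3],[0,0,0]],[[0,0,0.4],[0,0,0]],[[0,0,0.4],[0,0,0]],[[0,0,0.4],[0,0,0]],[[0,0,0.3],[0,0,0]],[[0,0,0.2],[0,0,0]],[[0,0,0],[0,0,0]]]' 0 20; python3 - <<'E'
from fit import *
s=ctrl.read_state();print(s['tool_pos'],s['opening'],s['contact_force']);a=snap('wrist','w4.png')[:,:,::-1];b=snap('scene','s4.png')[:,:,::-1]
cv2.imwrite('pics/w4c.png',np.hstack([cv2.resize(a[180:380,180:380],(500,500),interpolation=cv2.INTER_CUBIC),cv2.resize(b[165:235,155:205],(300,500),interpolation=cv2.INTER_CUBIC)]))
E
```

```text
time: 7.28
tool_pos: [0.4661, 0.268, 0.1096]
eef_rot: [0.705, 0.709, -0.001, 0.002]
contact_force: [0.5, -0.8, 0.2]
opening: 0.0458
[0.46614856 0.26801002 0.10962098] 0.04576524401683121 [ 0.47688912 -0.7506261   0.24124239]
```

View pics/w4c.png

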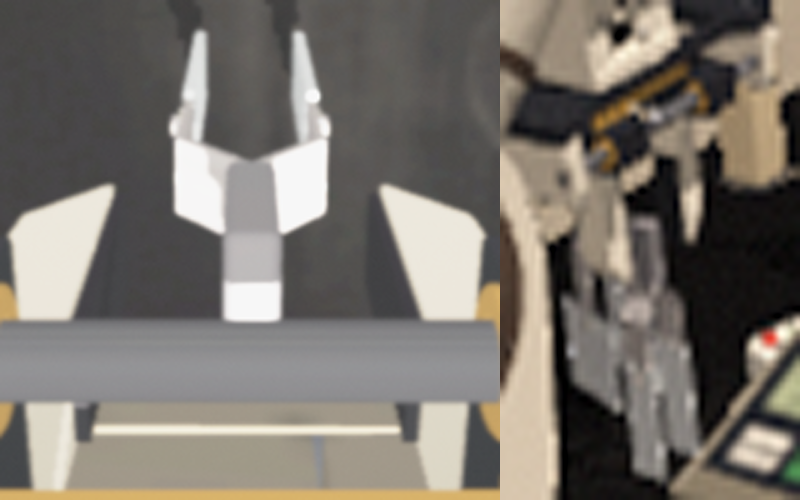

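```bash
python3 - <<'E'
from fit import *
s=ctrl.read_state();cs=cam('scene');c=cam('wrist',s)
for z in (.13,.12,.11,.1,.085): print(z,np.round(proj(cs,[[.466-.023,.268,z],[.466+.023,.268,z],[.4655,.268,z]]),1).tolist())
for z in (.025,.01,0,-.01): 
  for x in (-.0095,0,.0095):
   P=R.from_quat(s['eef_rot']).apply([[x,-.023,z],[x,.023,z]])+s['tool_pos']; print(x,z,np.round((proj(c,P)-180)*2.5).tolist())
E
```

```text
0.13 [[174.3, 199.1], [183.1, 194.4], [178.7, 196.8]]
0.12 [[174.7, 201.8], [183.4, 197.0], [179.0, 199.4]]
0.11 [[175.0, 204.4], [183.7, 199.6], [179.3, 202.0]]
0.1 [[175.4, 207.0], [184.0, 202.2], [179.7, 204.6]]
0.085 [[175.9, 211.0], [184.5, 206.0], [180.1, 208.5]]
-0.0095 0.025 [[146.0, 214.0], [351.0, 214.0]]
0 0.025 [[145.0, 175.0], [352.0, 174.0]]
0.0095 0.025 [[143.0, 135.0], [353.0, 134.0]]
-0.0095 0.01 [[139.0, 245.0], [359.0, 245.0]]
0 0.01 [[137.0, 204.0], [360.0, 203.0]]
0.0095 0.01 [[135.0, 161.0], [362.0, 160.0]]
-0.0095 0 [[133.0, 269.0], [365.0, 268.0]]
0 0 [[131.0, 225.0], [366.0, 225.0]]
0.0095 0 [[129.0, 180.0], [368.0, 180.0]]
-0.0095 -0.01 [[127.0, 295.0], [371.0, 294.0]]
0 -0.01 [[125.0, 249.0], [373.0, 249.0]]
0.0095 -0.01 [[123.0, 203.0], [375.0, 202.0]]
```

```bash
python3 -m pendant '[[[0,0,0.2],[0,0,0]],[[0,0,0.1],[0,0,0]],[[0,0,0],[0,0,0]],[[0,0,0],[0,0,0]],[[0,0,0],[0,0,0]],[[0,0,0],[0,0,0]],[[0,0,0],[0,0,0]],[[0,0,0],[0,0,0]],[[0,0,0],[0,0,0]],[[0,0,0],[0,0,0]]]' 1 25; python3 - <<'E'
from fit import *
s=ctrl.read_state();print(s['tool_pos'],s['opening'],s['contact_force'],az())
a=snap('wrist','w5.png')[:,:,::-1];b=snap('scene','s5.png')[:,:,::-1]
cv2.imwrite('pics/w5c.png',np.hstack([cv2.resize(a[180:380,180:380],(500,500),interpolation=cv2.INTER_CUBIC),cv2.resize(b[165:235,155:205],(300,500),interpolation=cv2.INTER_CUBIC)]))
E
```

```text
time: 8.22
tool_pos: [0.4668, 0.2686, 0.1075]
eef_rot: [0.705, 0.709, -0.0, 0.002]
contact_force: [-0.4, 0.4, -0.4]
opening: 0.0095
[0.46682727 0.26858417 0.10745931] 0.009513889997336492 [-0.3624052   0.37082271 -0.43945766] (np.float64(90.34156466660191), array([ 0.003, -0.004, -1.   ]))
```

View pics/w5c.png

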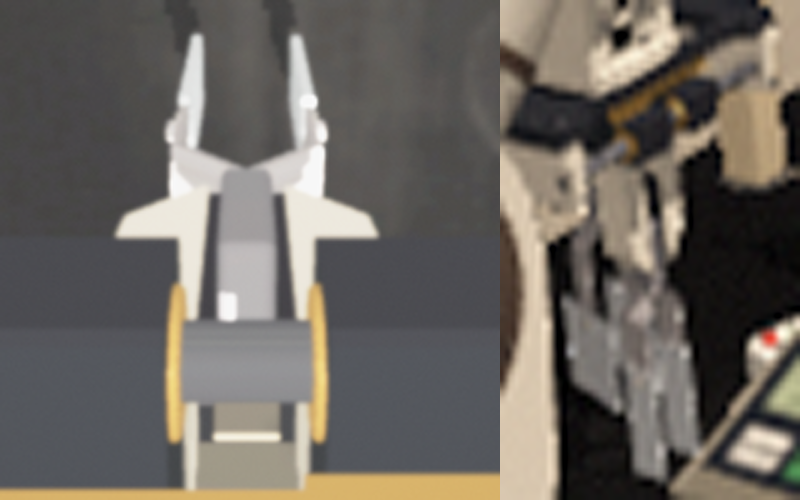

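```bash
python3 -m pendant '[[[0,0,-1],[0,0,0]],[[0,0,-2],[0,0,0]],[[0,0,-2.8],[0,0,0]],[[0,0,-3],[0,0,0]],[[-0.5,0,-3],[0,0,0]],[[-1,-0.1,-3],[0,0,0]],[[-1.5,-0.2,-3],[0,0,0]],[[-2,-0.2,-3],[0,0,0]],[[-2.5,-0.3,-2.5],[0,0,0]],[[-3,-0.4,-1.5],[0,0,0]]]' 1 30; python3 - <<'E'
from fit import *
s=ctrl.read_state();print(np.round(s['joint_positions'],3),az())
plan([.43,0.0,.37],down(85))
E
```

```text
time: 9.15
tool_pos: [0.4487, 0.1682, 0.3667]
eef_rot: [0.698, 0.716, -0.005, -0.002]
contact_force: [0.8, -1.4, -0.7]
opening: 0.0095
[ 0.774  0.248 -1.372  1.741  0.246  1.368 -0.62 ] (np.float64(91.48028124046955), array([-0.01 , -0.004, -1.   ]))
dist mm 169.3 turn deg 6.5 tool shift cm [-16.77  -2.31  -0.23] rv [-0.01   0.005  0.113]
[ [-1.68, -0.23, -0.02] , [-0.001, 0.0, 0.011] ]
[ [-1.68, -0.21, -0.02] , [-0.001, 0.0, 0.011] ]
[ [-1.68, -0.19, -0.03] , [-0.001, 0.0, 0.011] ]
[ [-1.68, -0.17, -0.03] , [-0.001, 0.0, 0.011] ]
[ [-1.69, -0.15, -0.03] , [-0.001, 0.0, 0.011] ]
[ [-1.69, -0.14, -0.03] , [-0.001, 0.0, 0.011] ]
[ [-1.69, -0.12, -0.03] , [-0.001, 0.0, 0.011] ]
[ [-1.69, -0.1, -0.03] , [-0.001, 0.0, 0.011] ]
[ [-1.69, -0.08, -0.03] , [-0.001, 0.0, 0.011] ]
[ [-1.69, -0.06, -0.03] , [-0.001, 0.0, 0.011] ]
```

```bash
python3 -m pendant '[[[-3,-0.3,0],[0,0,0.011]],[[-3,-0.3,0],[0,0,0.011]],[[-3,-0.2,0],[0,0,0.011]],[[-3,-0.2,0],[0,0,0.011]],[[-3,-0.1,0],[0,0,0.011]],[[-3,0.1,0],[0,0,0.011]],[[-3,0.2,0],[0,0,0.011]],[[-3,0.3,0],[0,0,0.011]],[[-3,0.5,0],[0,0,0.011]],[[-2.5,0.5,0],[0,0,0.011]]]' 1 30; python3 - <<'E'
from fit import *
s=ctrl.read_state();print(np.round(s['joint_positions'],3),az())
plan([.53,-.33,.37],down(80))
E
```

```text
time: 9.98
tool_pos: [0.4436, -0.1348, 0.3757]
eef_rot: [0.735, 0.678, -0.012, 0.006]
contact_force: [0.2, -0.4, -2.1]
opening: 0.0099
[ 1.455  0.125 -1.321  1.764  0.151  1.355  0.022] (np.float64(85.39845256948941), array([-0.01 , -0.025, -1.   ]))
dist mm 213.6 turn deg 5.6 tool shift cm [-18.75  10.18   0.97] rv [-0.007  0.026  0.094]
[ [-1.87, 1.02, 0.1] , [-0.001, 0.003, 0.009] ]
[ [-1.87, 1.04, 0.09] , [-0.001, 0.003, 0.009] ]
[ [-1.86, 1.05, 0.09] , [-0.001, 0.003, 0.009] ]
[ [-1.85, 1.07, 0.08] , [-0.001, 0.003, 0.009] ]
[ [-1.84, 1.09, 0.08] , [-0.001, 0.003, 0.009] ]
[ [-1.83, 1.1, 0.08] , [-0.001, 0.003, 0.009] ]
[ [-1.82, 1.12, 0.07] , [-0.001, 0.003, 0.009] ]
[ [-1.81, 1.14, 0.07] , [-0.001, 0.003, 0.009] ]
[ [-1.79, 1.16, 0.06] , [-0.001, 0.003, 0.009] ]
[ [-1.78, 1.17, 0.06] , [-0.001, 0.003, 0.009] ]
```

```bash
python3 -m pendant '[[[-1.9,1,0.1],[0,0.003,0.01]],[[-1.9,1,0.1],[0,0.003,0.01]],[[-2.2,1.3,0.1],[0,0.003,0.01]],[[-2.2,1.3,0.1],[0,0.003,0.01]],[[-2.2,1.3,0.1],[0,0.003,0.01]],[[-2.2,1.3,0.1],[0,0.003,0.01]],[[-2.2,1.3,0.1],[0,0.003,0.01]],[[-1.6,1,0],[0,0.003,0.01]],[[-0.8,0.5,0],[0,0.003,0.01]],[[0,0,0],[0,0,0]]]' 1 30; python3 - <<'E'
from fit import *
s=ctrl.read_state();print(np.round(s['joint_positions'],3),az())
pickle.dump(cam('wrist',s),open('w6.pkl','wb'))
a=snap('wrist','w6.png')
plan([.53,-.325,.37],down(80),1)
E
```

```text
time: 10.82
tool_pos: [0.5212, -0.3306, 0.3708]
eef_rot: [0.768, 0.64, -0.005, -0.005]
contact_force: [-0.4, 0.2, -1.8]
opening: 0.0103
[ 1.243  0.518 -1.09   1.414  0.457  1.494 -0.012] (np.float64(79.63334606523179), array([-0.014,  0.002, -1.   ]))
dist mm 10.0 turn deg 0.9 tool shift cm [0.59 0.81 0.08] rv [-0.014  0.    -0.005]
[ [0.59, 0.81, 0.08] , [-0.014, 0.0, -0.005] ]
```

View pics/w6.png

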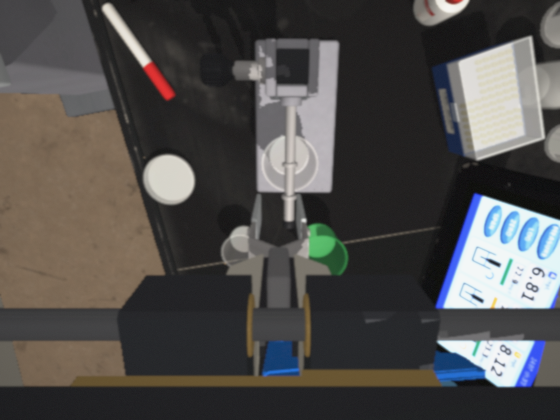

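```bash
python3 - <<'E'
import cv2
a=cv2.imread('pics/w6.png')
o=cv2.resize(a[30:230,190:350],None,fx=4,fy=4,interpolation=cv2.INTER_CUBIC)
cv2.imwrite('pics/w6a.png',o[:400]);cv2.imwrite('pics/w6b.png',o[400:])
E
```

```text
(no output)
```

View pics/w6a.png

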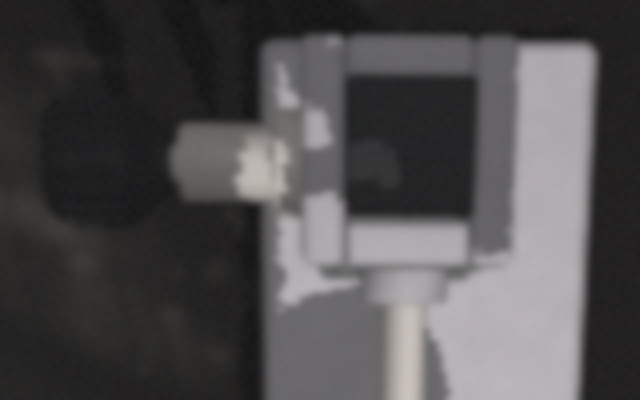

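View pics/w6b.png

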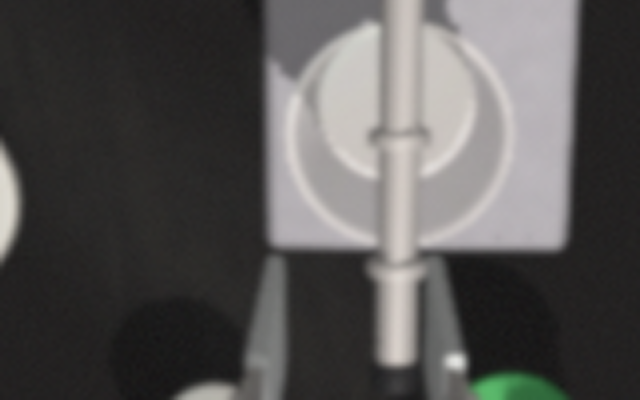

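```bash
cat > stand.py <<'E'
from fit import *
from scipy.optimize import least_squares
K=[((-45,50,12),(263,42)),((65,50,12),(596,42)),((65,-155,12),(566,648)),((-45,-155,12),(272,648)),
((-12.5,12.5,229),(347,75)),((12.5,12.5,229),(475,75)),((12.5,-12.5,229),(471,218)),((-12.5,-12.5,229),(347,218)),
((0,-148,185),(397,765)),((0,-100,185),(398,602)),((0,-40,185),(404,330))]
P=np.array([k[0] for k in K])/1000;U=np.array([k[1] for k in K])/4+[190,30]
if __name__=='__main__':
    c=pickle.load(open('w6.pkl','rb'))
    def f(q,full=False):
        X=R.from_euler('z',q[2]).apply(P)+[q[0],q[1],q[3]]
        return (proj(c,X)-U).ravel()
    for dz in (False,True):
        g=(lambda q:f(q)) if dz else (lambda q:f([q[0],q[1],q[2],0]))
        r=least_squares(g,[.548,-.227,-.17,0],loss='soft_l1');q=r.x
        print(np.round(q,4),np.degrees(q[2]));print(np.round(f(q if dz else [*q[:3],0]).reshape(-1,2),1).tolist())
        Rz=R.from_euler('z',q[2]);o=np.array([q[0],q[1],0])
        print('seat',Rz.apply([0,-.1,.185])+o,'knob',Rz.apply([-.069,0,.185])+o)
E
python3 stand.py
```

```text
[ 0.5488 -0.2299 -0.1858  0.    ] -10.64342941930869
[[-1.1, -1.0], [0.0, -0.8], [0.1, 0.6], [-1.2, 0.1], [-0.2, 0.1], [0.5, 0.2], [0.6, -0.9], [-0.3, -1.0], [0.1, 6.0], [0.5, 0.3], [-0.2, 4.5]]
seat [ 0.53029614 -0.32821966  0.185     ] knob [ 0.48095288 -0.21719605  0.185     ]
[ 0.549  -0.2298 -0.1859 -0.0056] -10.651047013887094
[[-0.7, -0.4], [-0.5, -0.3], [-0.2, -0.4], [-0.8, -0.9], [0.1, 0.8], [0.2, 0.9], [0.3, -0.9], [0.1, -1.0], [0.1, 4.1], [0.5, -1.1], [-0.1, 4.1]]
seat [ 0.53046841 -0.32809118  0.185     ] knob [ 0.48113991 -0.21706101  0.185     ]
```

```bash
python3 - <<'E'
from fit import *
s=ctrl.read_state();print(s['tool_pos'],az())
plan([.531,-.328,.33],down(79.4),1)
E
```

```text
[ 0.52100379 -0.32937932  0.37090693] (np.float64(79.7211146709177), array([-0.014,  0.002, -1.   ]))
dist mm 42.1 turn deg 0.9 tool shift cm [0.32 1.02 4.08] rv [-0.014  0.     0.006]
[ [0.32, 1.02, 4.08] , [-0.014, 0.0, 0.006] ]
```

```bash
python3 -m pendant '[[[0.1,0.3,0],[-0.004,0,0.003]],[[0.1,0.3,0.2],[-0.004,0,0.003]],[[0.1,0.3,0.5],[-0.004,0,0]],[[0,0.1,0.7],[-0.002,0,0]],[[0,0,0.7],[0,0,0]],[[0,0,0.7],[0,0,0]],[[0,0,0.6],[0,0,0]],[[0,0,0.3],[0,0,0]],[[0,0,0],[0,0,0]],[[0,0,0],[0,0,0]]]' 1 30; python3 - <<'E'
from fit import *
s=ctrl.read_state();print(s['tool_pos'],az())
plan([.531,-.328,.205],down(79.4),1)
c=cam('wrist',s);a=snap('wrist','w7.png')[:,:,::-1];b=snap('scene','s7.png')[:,:,::-1]
cv2.imwrite('pics/w7c.png',np.hstack([cv2.resize(a[100:300,180:380],(500,500),interpolation=cv2.INTER_CUBIC),cv2.resize(b[150:270,300:372],(300,500),interpolation=cv2.INTER_CUBIC)]))
E
```

```text
time: 11.7
tool_pos: [0.5312, -0.3196, 0.3315]
eef_rot: [0.766, 0.643, -0.001, 0.0]
contact_force: [-0.5, -0.6, -2.4]
opening: 0.0099
[ 0.53117004 -0.31955125  0.33152229] (np.float64(79.9758614939177), array([-0.001, -0.001, -1.   ]))
dist mm 126.8 turn deg 0.6 tool shift cm [-0.82  0.13 12.65] rv [-0.     0.002  0.01 ]
[ [-0.82, 0.13, 12.65] , [-0.0, 0.002, 0.01] ]
```

View pics/w7c.png

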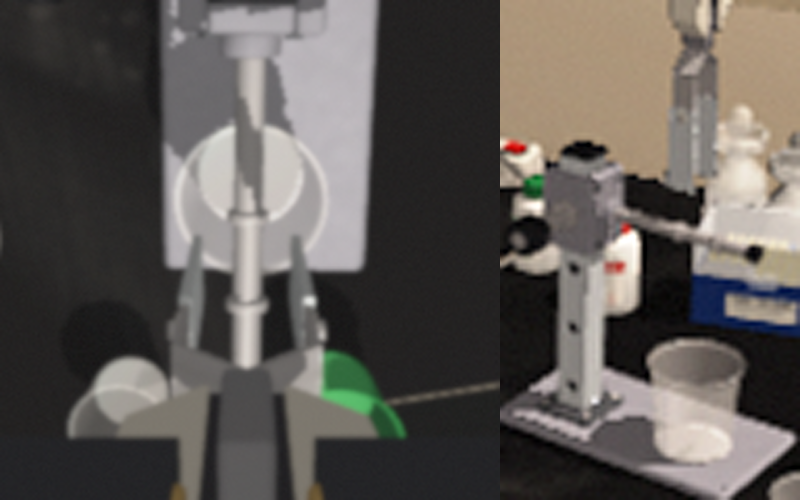

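```bash
python3 -m pendant '[[[-0.25,0.05,0],[0,0,0.003]],[[-0.25,0.05,0],[0,0,0.003]],[[-0.25,0,0.3],[0,0,0.003]],[[-0.1,0,0.6],[0,0,0]],[[0,0,1],[0,0,0]],[[0,0,1.2],[0,0,0]],[[0,0,1.2],[0,0,0]],[[0,0,1],[0,0,0]],[[0,0,0.5],[0,0,0]],[[0,0,0.1],[0,0,0]]]' 1 30; python3 - <<'E'
from fit import *
s=ctrl.read_state();print(az())
plan([.531,-.328,.201],down(79.4),1)
c=cam('wrist',s);a=snap('wrist','w8.png')[:,:,::-1];b=snap('scene','s8.png')[:,:,::-1]
cv2.imwrite('pics/w8c.png',np.hstack([cv2.resize(a[100:300,180:380],(500,500),interpolation=cv2.INTER_CUBIC),cv2.resize(b[150:270,300:372],(300,500),interpolation=cv2.INTER_CUBIC)]))
E
```

```text
time: 12.63
tool_pos: [0.5305, -0.33, 0.2663]
eef_rot: [0.77, 0.638, -0.001, 0.001]
contact_force: [-1.0, 0.5, -1.9]
opening: 0.0098
(np.float64(79.31358224581908), array([-0.   , -0.001, -1.   ]))
dist mm 65.3 turn deg 0.1 tool shift cm [0.21 0.02 6.53] rv [ 0.     0.001 -0.002]
[ [0.21, 0.02, 6.53] , [0.0, 0.001, -0.002] ]
```

View pics/w8c.png

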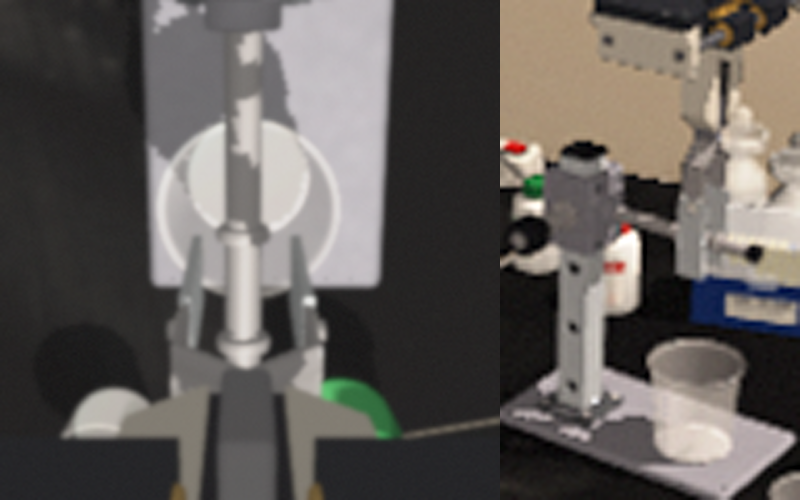

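```bash
python3 -m pendant '[[[0.1,0,0.4],[0,0,0]],[[0.05,0,0.8],[0,0,0]],[[0,0,0.9],[0,0,0]],[[0,0,0.9],[0,0,0]],[[0,0,0.9],[0,0,0]],[[0,0,0.7],[0,0,0]],[[0,0,0.5],[0,0,0]],[[0,0,0.3],[0,0,0]],[[0,0,0.1],[0,0,0]],[[0,0,0],[0,0,0]]]' 1 30; python3 - <<'E'
from fit import *
s=ctrl.read_state();print(az())
plan([.531,-.328,.201],down(79.4),1)
c=cam('wrist',s);a=snap('wrist','w9.png')[:,:,::-1];b=snap('scene','s9.png')[:,:,::-1]
cv2.imwrite('pics/w9c.png',np.hstack([cv2.resize(a[100:300,180:380],(500,500),interpolation=cv2.INTER_CUBIC),cv2.resize(b[150:270,300:372],(300,500),interpolation=cv2.INTER_CUBIC)]))
E
```

```text
time: 13.57
tool_pos: [0.5324, -0.3286, 0.2075]
eef_rot: [0.77, 0.638, 0.0, 0.002]
contact_force: [0.6, -0.5, -1.9]
opening: 0.0101
(np.float64(79.32914697024512), array([ 0.003, -0.003, -1.   ]))
dist mm 6.7 turn deg 0.2 tool shift cm [ 0.03 -0.15  0.65] rv [ 0.003  0.002 -0.001]
[ [0.03, -0.15, 0.65] , [0.003, 0.002, -0.001] ]
```

View pics/w9c.png

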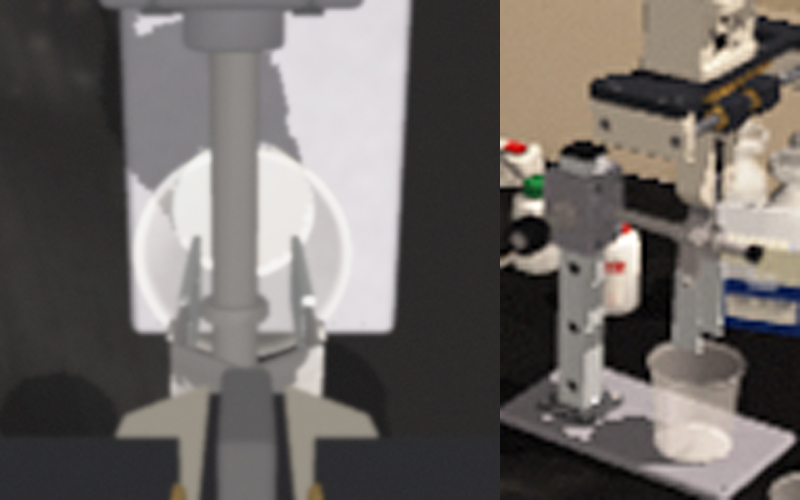

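```bash
python3 -m pendant '[[[0,-0.1,0.1],[0,0,0]],[[0,-0.08,0.1],[0,0,0]],[[0,0,0.1],[0,0,0]],[[0,0,0.1],[0,0,0]],[[0,0,0.1],[0,0,0]],[[0,0,0],[0,0,0]],[[0,0,0],[0,0,0]],[[0,0,0],[0,0,0]],[[0,0,0],[0,0,0]],[[0,0,0],[0,0,0]]]' 1 30
```

```text
time: 14.5
tool_pos: [0.5317, -0.3288, 0.2045]
eef_rot: [0.77, 0.638, 0.001, 0.004]
contact_force: [-0.7, -0.1, -1.2]
opening: 0.0096
```

```bash
python3 -m pendant '[[[0,0,0.1],[0,0,0]],[[0,0,0.1],[0,0,0]],[[0,0,0.1],[0,0,0]],[[0,0,0.1],[0,0,0]],[[0,0,0],[0,0,0]],[[0,0,0],[0,0,0]],[[0,0,0],[0,0,0]],[[0,0,0],[0,0,0]],[[0,0,0],[0,0,0]],[[0,0,0],[0,0,0]]]' 1 30; python3 -c "
from fit import *
s=ctrl.read_state();print(s['contact_force'],s['ft_torque'],az())"
```

```text
time: 15.33
tool_pos: [0.5319, -0.3289, 0.201]
eef_rot: [0.77, 0.638, 0.001, 0.004]
contact_force: [-1.4, -0.4, 0.3]
opening: 0.0096
[-1.44961077 -0.43215877  0.34558758] [ 0.06176052  0.04260171 -0.05893765] (np.float64(79.3033888173343), array([ 0.006, -0.006, -1.   ]))
```

```bash
python3 -m pendant '[[[0,-0.1,0],[0,0,0]],[[0,-0.05,0.05],[0,0,0]],[[0,0,0.1],[0,0,0]],[[0,0,0.05],[0,0,0]],[[0,0,0],[0,0,0]],[[0,0,0],[0,0,0]],[[0,0,0],[0,0,0]],[[0,0,0],[0,0,0]],[[0,0,0],[0,0,0]],[[0,0,0],[0,0,0]]]' 1 30; python3 -c "
from fit import *
s=ctrl.read_state();print(s['contact_force'],s['ft_torque'],az())
a=snap('wrist','w10.png')[:,:,::-1];b=snap('scene','s10.png')[:,:,::-1]
cv2.imwrite('pics/w10c.png',np.hstack([cv2.resize(a[100:300,180:380],(500,500),interpolation=cv2.INTER_CUBIC),cv2.resize(b[150:270,300:372],(300,500),interpolation=cv2.INTER_CUBIC)]))"
```

```text
time: 16.17
tool_pos: [0.5304, -0.3286, 0.1994]
eef_rot: [0.77, 0.638, 0.001, 0.004]
contact_force: [-0.8, 0.7, 1.7]
opening: 0.0094
[-0.82920068  0.68894219  1.7221226 ] [0.0282021  0.1846776  0.04542568] (np.float64(79.30344260826385), array([ 0.007, -0.006, -1.   ]))
```

View pics/w10c.png

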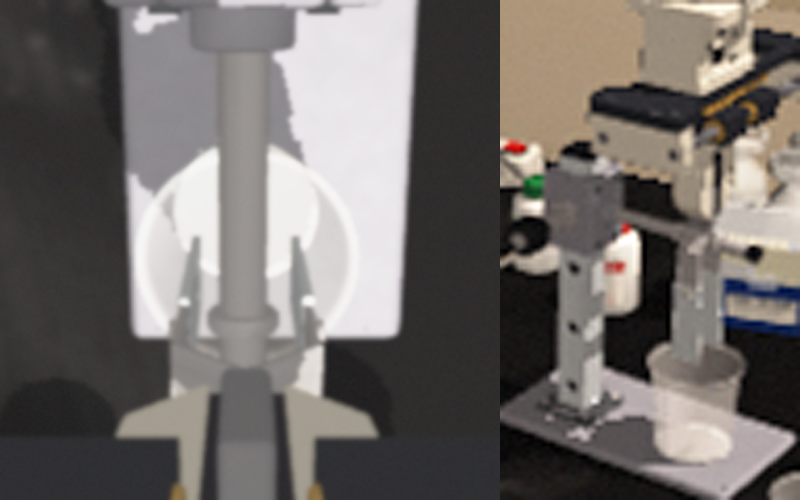

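```bash
python3 -m pendant '[[[0,0,0],[0,0,0]],[[0,0,0],[0,0,0]],[[0,0,0],[0,0,0]],[[0,0,0],[0,0,0]],[[0,0,-0.5],[0,0,0]],[[0,0,-1],[0,0,0]],[[0,0,-1.5],[0,0,0]],[[0,0,-2],[0,0,0]],[[0,0,-2.5],[0,0,0]],[[0,0,-2.5],[0,0,0]]]' 0.2 10; python3 -c "
from fit import *
s=ctrl.read_state();print(s['contact_force'],s['ft_torque'],az(),s['joint_positions'])
pickle.dump(cam('wrist',s),open('w11.pkl','wb'))
a=snap('wrist','w11.png')[:,:,::-1];b=snap('scene','s11.png')[:,:,::-1]
cv2.imwrite('pics/w11c.png',np.hstack([cv2.resize(a[100:300,180:380],(500,500),interpolation=cv2.INTER_CUBIC),cv2.resize(b[150:270,300:372],(300,500),interpolation=cv2.INTER_CUBIC)]))"
```

```text
time: 17.1
tool_pos: [0.5273, -0.3269, 0.2999]
eef_rot: [0.77, 0.639, -0.0, 0.0]
contact_force: [0.4, -0.9, 0.1]
opening: 0.0367
[ 0.39471822 -0.88641773  0.14514299] [-0.01669993 -0.09321193 -0.03469467] (np.float64(79.37910083195345), array([ 0., -0., -1.])) [ 1.23713311  0.55994027 -1.06682942  1.52489661  0.49688716  1.35158033
 -0.05935557]
```

View pics/w11c.png

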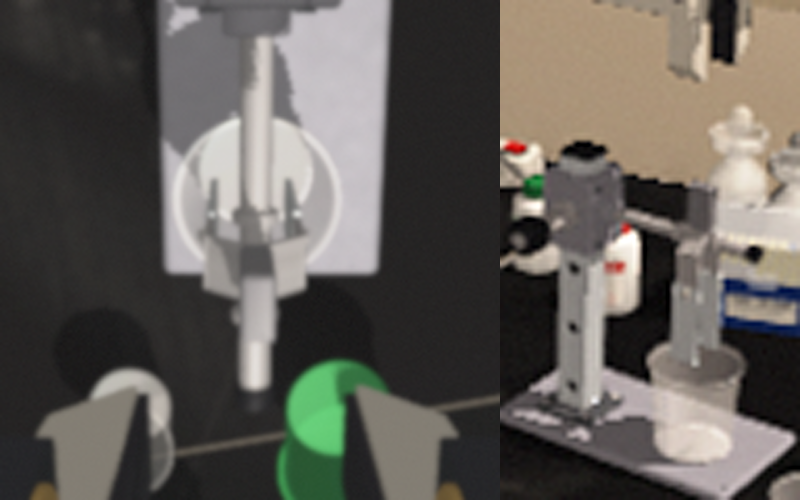

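```bash
python3 - <<'E'
from fit import *
plan([.475,-.216,.31],down(169.35),14)
E
```

```text
dist mm 124.4 turn deg 90.0 tool shift cm [ 9.92 -7.47 -0.69] rv [ 0.004  0.009 -1.57 ]
[ [0.71, -0.53, -0.05] , [0.0, 0.001, -0.112] ]
[ [0.76, -0.45, -0.05] , [0.0, 0.001, -0.112] ]
[ [0.81, -0.36, -0.05] , [0.0, 0.001, -0.112] ]
[ [0.85, -0.27, -0.05] , [0.0, 0.001, -0.112] ]
[ [0.87, -0.17, -0.05] , [0.0, 0.001, -0.112] ]
[ [0.88, -0.07, -0.05] , [0.0, 0.001, -0.112] ]
[ [0.89, 0.02, -0.05] , [0.0, 0.001, -0.112] ]
[ [0.88, 0.12, -0.05] , [0.0, 0.001, -0.112] ]
[ [0.86, 0.22, -0.04] , [0.0, 0.001, -0.112] ]
[ [0.83, 0.32, -0.04] , [0.0, 0.001, -0.112] ]
[ [0.79, 0.41, -0.04] , [0.0, 0.001, -0.112] ]
[ [0.74, 0.49, -0.04] , [0.0, 0.001, -0.112] ]
[ [0.68, 0.57, -0.04] , [0.0, 0.001, -0.112] ]
[ [0.61, 0.64, -0.04] , [0.0, 0.001, -0.112] ]
```

```bash
python3 -m pendant '[[[0.7,-0.5,-0.3],[0,0,-0.11]],[[0.75,-0.45,-0.3],[0,0,-0.115]],[[0.8,-0.35,-0.2],[0,0,-0.12]],[[0.85,-0.25,-0.1],[0,0,-0.12]],[[0.85,-0.15,0],[0,0,-0.12]],[[0.9,-0.05,0],[0,0,-0.12]],[[0.9,0,0],[0,0,-0.12]],[[0.9,0.1,0],[0,0,-0.12]],[[0.85,0.2,0],[0,0,-0.12]],[[0.85,0.3,0],[0,0,-0.12]]]' 0 20; python3 - <<'E'
from fit import *
s=ctrl.read_state();print(az(),np.round(s['joint_positions'],3))
plan([.475,-.216,.29],down(169.35),8)
E
```

```text
time: 18.03
tool_pos: [0.4873, -0.2482, 0.3186]
eef_rot: [0.261, 0.965, -0.005, 0.008]
contact_force: [0.5, 0.7, 0.1]
opening: 0.0459
(np.float64(149.74110938851769), array([ 0.013, -0.013, -1.   ])) [ 1.443  0.577 -1.449  1.69   0.596  1.393  0.949]
dist mm 44.8 turn deg 19.6 tool shift cm [2.74 2.18 2.81] rv [-0.008  0.017 -0.342]
[ [0.34, 0.27, 0.35] , [-0.001, 0.002, -0.043] ]
[ [0.33, 0.29, 0.35] , [-0.001, 0.002, -0.043] ]
[ [0.32, 0.3, 0.35] , [-0.001, 0.002, -0.043] ]
[ [0.3, 0.31, 0.35] , [-0.001, 0.002, -0.043] ]
[ [0.29, 0.32, 0.35] , [-0.001, 0.002, -0.043] ]
[ [0.27, 0.34, 0.36] , [-0.001, 0.002, -0.043] ]
[ [0.26, 0.35, 0.36] , [-0.001, 0.002, -0.043] ]
[ [0.24, 0.36, 0.36] , [-0.001, 0.002, -0.043] ]
```

```bash
python3 -m pendant '[[[0.2,0.15,0],[0,0,-0.04]],[[0.3,0.2,0.1],[0,0,-0.045]],[[0.3,0.3,0.3],[0,0,-0.045]],[[0.3,0.3,0.3],[0,0,-0.045]],[[0.3,0.3,0.3],[0,0.002,-0.045]],[[0.2,0.3,0.4],[0,0.002,-0.03]],[[0.1,0.1,0.4],[0,0.002,-0.01]],[[0,0,0.3],[0,0.002,0]],[[0,0,0.1],[0,0,0]],[[0,0,0],[0,0,0]]]' 0 20; python3 - <<'E'
from fit import *
s=ctrl.read_state();print(az(),np.round(s['joint_positions'],3))
pickle.dump(cam('wrist',s),open('w12.pkl','wb'))
a=snap('wrist','w12.png')
plan([.481,-.217,.29],down(169.35),1)
E
```

```text
time: 18.87
tool_pos: [0.4763, -0.2237, 0.2967]
eef_rot: [0.123, 0.992, -0.006, 0.003]
contact_force: [-0.5, 0.8, 0.1]
opening: 0.0459
(np.float64(165.8628472933809), array([ 0.004, -0.013, -1.   ])) [ 1.448  0.584 -1.478  1.761  0.61   1.359  1.169]
dist mm 10.7 turn deg 3.6 tool shift cm [-0.28  0.78  0.68] rv [-0.012  0.007 -0.061]
[ [-0.28, 0.78, 0.68] , [-0.012, 0.007, -0.061] ]
```

View pics/w12.png

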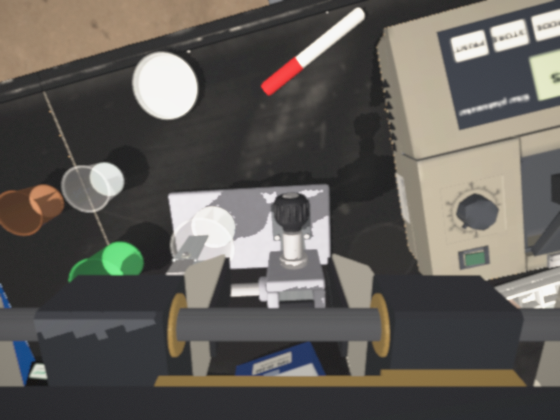

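```bash
python3 - <<'E'
from fit import *
c=pickle.load(open('w12.pkl','rb'))
q=[.5488,-.2299,-.1858];Rz=R.from_euler('z',q[2])
T=lambda p:Rz.apply(np.array(p)/1000)+[q[0],q[1],0]
u=proj(c,T([[-69,0,185],[-83,0,185],[-55,0,185],[-69,13.5,185],[-69,-13.5,185],[-22,22,215],[-22,-22,215],[-45,50,12],[-45,-155,12]]))
print(np.round(u,1).tolist())
a=cv2.imread('pics/w12.png');o=cv2.resize(a[170:300,230:350],None,fx=5,fy=5,interpolation=cv2.INTER_CUBIC)
for p in u: cv2.circle(o,tuple(np.round((p-[230,170])*5+2).astype(int).tolist()),4,(0,0,255),-1)
cv2.imwrite('pics/w12c.png',o[:600])
E
```

```text
[[290.8, 209.9], [289.8, 192.6], [291.7, 226.6], [308.0, 208.9], [273.6, 210.8], [324.5, 280.5], [265.5, 283.4], [328.7, 184.8], [166.9, 194.2]]
```

View pics/w12c.png

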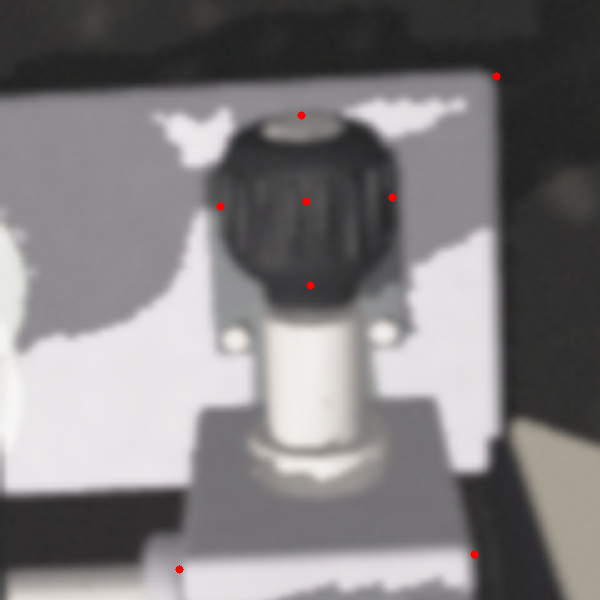

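```bash
python3 -m pendant '[[[-0.1,0.25,0.3],[-0.003,0.001,-0.02]],[[-0.1,0.25,0.6],[-0.003,0.001,-0.02]],[[-0.05,0.2,0.9],[-0.003,0.001,-0.015]],[[0,0.1,1],[-0.002,0.001,-0.01]],[[0,0,1],[0,0,0]],[[0,0,1],[0,0,0]],[[0,0,0.9],[0,0,0]],[[0,0,0.5],[0,0,0]],[[0,0,0.2],[0,0,0]],[[0,0,0],[0,0,0]]]' 0 20; python3 - <<'E'
from fit import *
s=ctrl.read_state();print(az(),np.round(s['joint_positions'],3))
pickle.dump(cam('wrist',s),open('w13.pkl','wb'))
a=snap('wrist','w13.png')
plan([.481,-.2165,.168],down(169.35),1)
E
```

```text
time: 19.75
tool_pos: [0.4806, -0.216, 0.2242]
eef_rot: [0.088, 0.996, 0.001, 0.0]
contact_force: [-0.6, -0.1, -0.7]
opening: 0.0461
(np.float64(169.91158036350637), array([ 0.001,  0.002, -1.   ])) [ 1.38   0.666 -1.403  1.841  0.693  1.255  1.164]
dist mm 56.5 turn deg 0.6 tool shift cm [-0.03 -0.05  5.65] rv [0.002 0.001 0.01 ]
[ [-0.03, -0.05, 5.65] , [0.002, 0.001, 0.01] ]
```

View pics/w13.png

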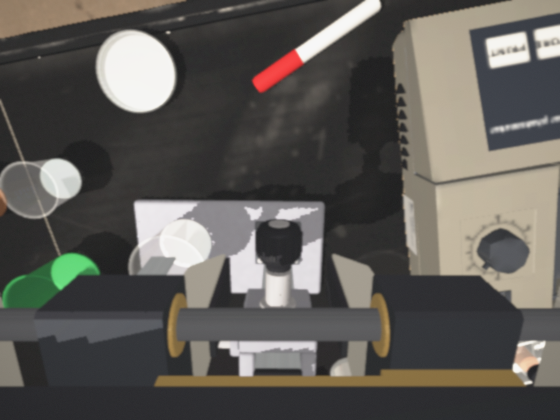

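```bash
python3 -m pendant '[[[0,-0.05,0.3],[0,0,0.005]],[[0,0,0.6],[0,0,0.003]],[[0,0,0.8],[0,0,0]],[[0,0,0.9],[0,0,0]],[[0,0,0.9],[0,0,0]],[[0,0,0.9],[0,0,0]],[[0,0,0.7],[0,0,0]],[[0,0,0.3],[0,0,0]],[[0,0,0],[0,0,0]],[[0,0,0],[0,0,0]]]' 0 20; python3 - <<'E'
from fit import *
s=ctrl.read_state();print(az(),np.round(s['joint_positions'],3),s['contact_force'])
a=snap('wrist','w14.png')[:,:,::-1];b=snap('scene','s14.png')[:,:,::-1]
cv2.imwrite('pics/w14c.png',np.hstack([cv2.resize(a[180:380,180:380],(500,500),interpolation=cv2.INTER_CUBIC),cv2.resize(b[150:270,280:352],(300,500),interpolation=cv2.INTER_CUBIC)]))
plan([.481,-.2165,.168],down(169.35),1)
E
```

```text
time: 20.63
tool_pos: [0.4811, -0.2168, 0.1651]
eef_rot: [0.093, 0.996, 0.001, 0.001]
contact_force: [-0.8, -0.6, -0.5]
opening: 0.0457
(np.float64(169.36593719807288), array([ 0.002,  0.001, -1.   ])) [ 1.328  0.72  -1.319  1.897  0.769  1.161  1.105] [-0.7540035  -0.55727051 -0.48095609]
dist mm 2.5 turn deg 0.1 tool shift cm [ 0.04  0.04 -0.24] rv [0.001 0.002 0.   ]
[ [0.04, 0.04, -0.24] , [0.001, 0.002, 0.0] ]
```

View pics/w14c.png

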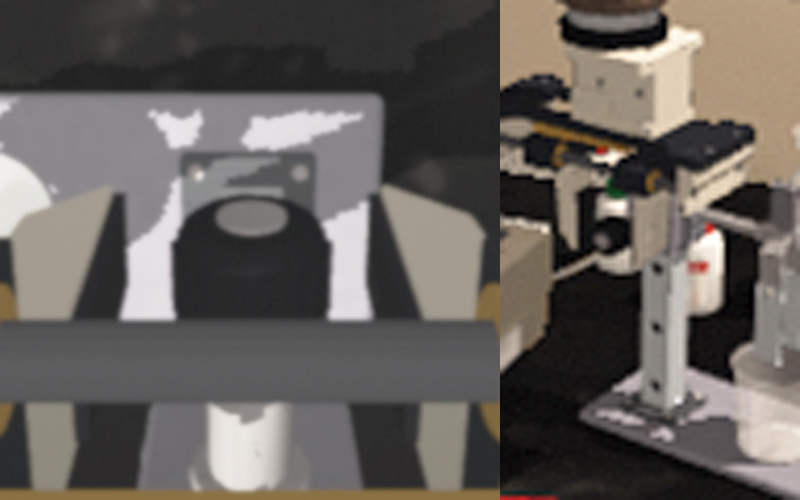

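```bash
python3 -m pendant '[[[0,0,0],[0,0,0]],[[0,0,0],[0,0,0]],[[0,0,0],[0,0,0]],[[0,0,0],[0,0,0]],[[0,0,0],[0,0,0]],[[0,0,0],[0,0,0]],[[0,0,0],[0,0,0]],[[0,0,0],[0,0,0]],[[0,0,0],[0,0,0]],[[0,0,0],[0,0,0]]]' 1 50; python3 - <<'E'
from fit import *
s=ctrl.read_state();print(s['tool_pos'],s['opening'],s['contact_force'],s['ft_torque'])
E
```

```text
time: 21.57
tool_pos: [0.4824, -0.2162, 0.1668]
eef_rot: [0.093, 0.996, 0.001, 0.002]
contact_force: [1.4, 0.5, -1.7]
opening: 0.025
[ 0.48236187 -0.21622221  0.16679273] 0.024968923693289846 [ 1.39696565  0.50815024 -1.73719869] [ 0.20763503 -0.22724811 -0.04817522]
```

```bash
python3 -m pendant '[[[0.15,0,0],[0,0,0]],[[0.15,0,0],[0,0,0]],[[0.15,0,0],[0,0,0]],[[0.15,0,0],[0,0,0]],[[0.15,0,0],[0,0,0]],[[0.1,0,0],[0,0,0]],[[0,0,0],[0,0,0]],[[0,0,0],[0,0,0]],[[0,0,0],[0,0,0]],[[0,0,0],[0,0,0]]]' 1 55; python3 - <<'E'
from fit import *
s=ctrl.read_state();d=s['tool_pos']-np.array([.4824,-.2162,.1668]);print('stand dx,dy,dz mm',np.round(R.from_euler('z',.1858).apply(d)*1e3,1),s['opening'],s['contact_force'],np.round(s['joint_positions'],3),az())
E
```

```text
time: 22.4
tool_pos: [0.4801, -0.2158, 0.167]
eef_rot: [0.093, 0.996, 0.002, 0.01]
contact_force: [2.0, 0.6, -4.0]
opening: 0.0256
stand dx,dy,dz mm [-2.4  0.   0.2] 0.02563705607933422 [ 2.03736226  0.57878262 -3.99306049] [ 1.349  0.712 -1.333  1.913  0.769  1.141  1.105] (np.float64(169.34288500126831), array([ 0.02 ,  0.002, -1.   ]))
```

```bash
python3 -m pendant '[[[0.25,0,0],[0,0,0]],[[0.3,0,0],[0,0,0]],[[0.3,0,0],[0,0,0]],[[0.3,0,0],[0,0,0]],[[0.3,0,0],[0,0,0]],[[0.3,0,0],[0,0,0]],[[0.3,0,0],[0,0,0]],[[0.3,0,0],[0,0,0]],[[0.3,0,0],[0,0,0]],[[0.3,0,0],[0,0,0]]]' 1 60; cat > chk.py <<'E'
from fit import *
s=ctrl.read_state();d=s['tool_pos']-np.array([.4824,-.2162,.1668]);print('stand dx,dy,dz mm',np.round(R.from_euler('z',.1858).apply(d)*1e3,1),s['opening'],'F stand',np.round(R.from_euler('z',.1858).apply(s['contact_force']),1),np.round(s['ft_torque'],2),np.round(s['joint_positions'],3),az())
E
python3 chk.py
```

```text
time: 23.23
tool_pos: [0.4694, -0.2136, 0.1713]
eef_rot: [0.093, 0.995, 0.002, 0.031]
contact_force: [12.7, -1.4, -8.7]
opening: 0.0252
stand dx,dy,dz mm [-13.3   0.1   4.5] 0.025196311176347033 F stand [12.7  1.  -8.7] [-0.31 -2.29 -0.11] [ 1.419  0.682 -1.378  1.968  0.767  1.086  1.107] (np.float64(169.35323018147832), array([ 0.063, -0.002, -0.998]))
```

```bash
python3 -m pendant '[[[0.22,0,0.05],[0,0.008,0]],[[0.22,0,0.1],[0,0.008,0]],[[0.22,0,0.15],[0,0.008,0]],[[0.22,0,0.2],[0,0.008,0]],[[0.22,0,0.2],[0,0.008,0]],[[0.22,0,0.2],[0,0.008,0]],[[0.22,0,0.2],[0,0.008,0]],[[0.22,0,0.2],[0,0.008,0]],[[0.22,0,0.1],[0,0.008,0]],[[0.22,0,0],[0,0.008,0]]]' 1 60; python3 chk.py
```

```text
time: 24.07
tool_pos: [0.4688, -0.2135, 0.1643]
eef_rot: [0.092, 0.996, 0.005, 0.014]
contact_force: [10.1, -1.2, -8.6]
opening: 0.0255
stand dx,dy,dz mm [-13.8   0.1  -2.5] 0.025496882715111666 F stand [10.2  0.7 -8.6] [-0.21 -2.03 -0.06] [ 1.383  0.703 -1.35   1.945  0.765  1.119  1.109] (np.float64(169.4134533080752), array([ 0.028,  0.007, -1.   ]))
```

```bash
python3 -m pendant '[[[0.22,0,0.2],[0,0.006,0]],[[0.22,0,0.3],[0,0.006,0]],[[0.22,0,0.4],[0,0.006,0]],[[0.22,0,0.4],[0,0.006,0]],[[0.22,0,0.4],[0,0.006,0]],[[0.22,0,0.4],[0,0.006,0]],[[0.22,0,0.4],[0,0.006,0]],[[0.22,0,0.3],[0,0.006,0]],[[0.22,0,0.2],[0,0.006,0]],[[0.22,0,0],[0,0.006,0]]]' 1 60; python3 chk.py; python3 - <<'E'
from fit import *
a=snap('wrist','w15.png')[:,:,::-1];b=snap('scene','s15.png')[:,:,::-1]
cv2.imwrite('pics/w15c.png',np.hstack([cv2.resize(a[180:380,180:380],(500,500),interpolation=cv2.INTER_CUBIC),cv2.resize(b[150:270,290:362],(300,500),interpolation=cv2.INTER_CUBIC)]))
E
```

```text
time: 24.9
tool_pos: [0.4686, -0.2135, 0.1412]
eef_rot: [0.092, 0.996, 0.006, 0.006]
contact_force: [8.8, -1.3, -7.6]
opening: 0.0249
stand dx,dy,dz mm [-14.1   0.1 -25.6] 0.02485541011425122 F stand [ 8.9  0.4 -7.6] [-0.31 -2.16 -0.14] [ 1.347  0.734 -1.307  1.951  0.794  1.102  1.091] (np.float64(169.45659855786084), array([ 0.012,  0.012, -1.   ]))
```

View pics/w15c.png

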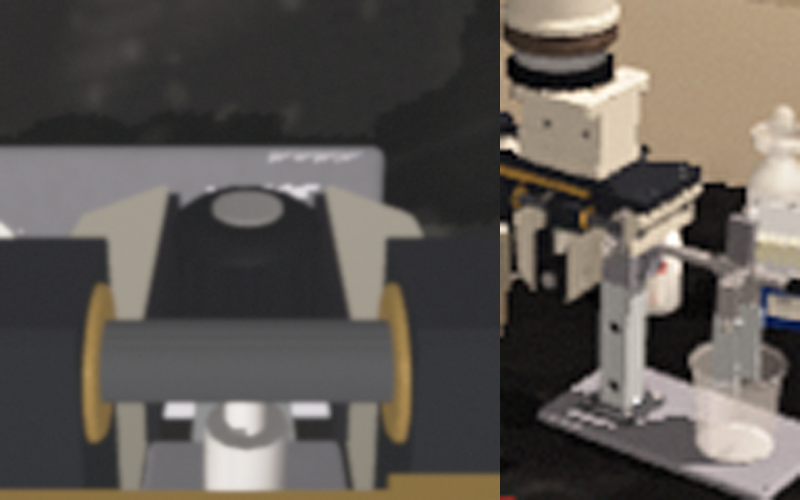

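```bash
python3 -m pendant '[[[0.22,0,0.2],[0,0.006,0]],[[0.22,0,0.3],[0,0.006,0]],[[0.22,0,0.4],[0,0.006,0]],[[0.22,0,0.4],[0,0.006,0]],[[0.22,0,0.4],[0,0.006,0]],[[0.22,0,0.35],[0,0.006,0]],[[0.22,0,0.3],[0,0.006,0]],[[0.22,0,0.2],[0,0.006,0]],[[0.22,0,0.1],[0,0.006,0]],[[0.22,0,0],[0,0.006,0]]]' 1 60; python3 chk.py
```

```text
time: 25.83
tool_pos: [0.4683, -0.2134, 0.1218]
eef_rot: [0.091, 0.996, 0.008, -0.002]
contact_force: [8.9, -0.8, -8.1]
opening: 0.0255
stand dx,dy,dz mm [-14.4   0.2 -45. ] 0.025500506003963586 F stand [ 8.9  0.8 -8.1] [-0.34 -2.15 -0.15] [ 1.317  0.761 -1.27   1.952  0.817  1.092  1.077] (np.float64(169.503645812966), array([-0.003,  0.016, -1.   ]))
```

```bash
python3 -m pendant '[[[0.2,0,0.1],[0,0.003,0]],[[0.18,0,0.15],[0,0,0]],[[0.15,0,0.1],[0,0,0]],[[0.1,0,0],[0,0,0]],[[0.05,0,0],[0,0,0]],[[0,0,0],[0,0,0]],[[0,0,0],[0,0,0]],[[0,0,0],[0,0,0]],[[0,0,0],[0,0,0]],[[0,0,0],[0,0,0]]]' 1 60; python3 chk.py
```

```text
time: 26.67
tool_pos: [0.4728, -0.2142, 0.1205]
eef_rot: [0.091, 0.996, 0.008, 0.009]
contact_force: [4.8, 1.2, -6.5]
opening: 0.0253
stand dx,dy,dz mm [ -9.8   0.2 -46.3] 0.025309282734999734 F stand [ 4.5  2.1 -6.5] [-0.22 -1.18 -0.13] [ 1.324  0.76  -1.273  1.96   0.828  1.068  1.073] (np.float64(169.54233798162147), array([ 0.019,  0.014, -1.   ]))
```

```bash
python3 -m pendant '[[[-0.03,0,0.08],[0,0,0]],[[-0.03,0,0.08],[0,0,0]],[[-0.03,0,0.08],[0,0,0]],[[-0.03,0,0.08],[0,0,0]],[[-0.03,0,0.08],[0,0,0]],[[-0.03,0,0.08],[0,0,0]],[[-0.03,0,0.08],[0,0,0]],[[-0.03,0,0.08],[0,0,0]],[[-0.03,0,0],[0,0,0]],[[-0.03,0,0],[0,0,0]]]' 1 60; python3 chk.py
```

```text
time: 27.5
tool_pos: [0.4776, -0.2151, 0.1161]
eef_rot: [0.091, 0.996, 0.007, 0.01]
contact_force: [2.4, 0.9, -0.7]
opening: 0.0249
stand dx,dy,dz mm [ -4.9   0.2 -50.7] 0.024873646752662605 F stand [ 2.2  1.3 -0.7] [-0.07 -0.42 -0.15] [ 1.311  0.768 -1.261  1.955  0.84   1.062  1.066] (np.float64(169.5556641807504), array([ 0.022,  0.012, -1.   ]))
```

```bash
python3 -m pendant '[[[-0.08,0,0],[0,0,0]],[[-0.1,0,0],[0,0,0]],[[-0.1,0,0],[0,0,0]],[[-0.1,0,0],[0,0,0]],[[-0.1,0,0],[0,0,0]],[[-0.1,0,0],[0,0,0]],[[-0.1,0,0],[0,0,0]],[[-0.1,0,0],[0,0,0]],[[-0.1,0,0],[0,0,0]],[[-0.1,0,0],[0,0,0]]]' 1 60; python3 chk.py
```

```text
time: 28.33
tool_pos: [0.4778, -0.2152, 0.1159]
eef_rot: [0.091, 0.996, 0.005, -0.001]
contact_force: [-4.6, 1.5, 6.3]
opening: 0.025
stand dx,dy,dz mm [ -4.8   0.1 -50.9] 0.02503672843834129 F stand [-4.8  0.6  6.3] [ 0.18  0.7  -0.11] [ 1.291  0.774 -1.251  1.937  0.834  1.088  1.068] (np.float64(169.56506096872047), array([-0.   ,  0.011, -1.   ]))
```

```bash
python3 -m pendant '[[[-0.02,0,-0.08],[0,0,0]],[[-0.02,0,-0.1],[0,0,0]],[[-0.02,0,-0.12],[0,0,0]],[[-0.02,0,-0.12],[0,0,0]],[[-0.02,0,-0.12],[0,0,0]],[[-0.02,0,-0.12],[0,0,0]],[[-0.02,0,-0.12],[0,0,0]],[[-0.02,0,-0.12],[0,0,0]],[[-0.02,0,-0.12],[0,0,0]],[[-0.02,0,-0.12],[0,0,0]]]' 1 60; python3 chk.py
```

```text
time: 29.17
tool_pos: [0.4791, -0.2155, 0.1205]
eef_rot: [0.091, 0.996, 0.009, -0.001]
contact_force: [7.5, 2.0, -19.6]
opening: 0.0254
stand dx,dy,dz mm [ -3.4   0.1 -46.3] 0.025418912901469665 F stand [  7.    3.4 -19.6] [-0.2  -1.77 -0.11] [ 1.297  0.774 -1.259  1.929  0.823  1.096  1.079] (np.float64(169.57280216805495), array([ 0.001,  0.018, -1.   ]))
```

```bash
python3 -m pendant '[[[0,0,0.1],[0,0,0]],[[0,0,0.15],[0,0,0]],[[0,0,0.1],[0,0,0]],[[0,0,0],[0,0,0]],[[0,0,0],[0,0,0]],[[0,0,0],[0,0,0]],[[0,0,0],[0,0,0]],[[0,0,0],[0,0,0]],[[0,0,0],[0,0,0]],[[0,0,0],[0,0,0]]]' 1 60; python3 chk.py; python3 - <<'E'
from fit import *
pickle.dump(cam('wrist',ctrl.read_state()),open('w16.pkl','wb'))
a=snap('wrist','w16.png')[:,:,::-1];b=snap('scene','s16.png')[:,:,::-1]
cv2.imwrite('pics/w16c.png',np.hstack([cv2.resize(a[180:380,180:380],(500,500),interpolation=cv2.INTER_CUBIC),cv2.resize(b[150:270,290:362],(300,500),interpolation=cv2.INTER_CUBIC)]))
E
```

```text
time: 30.0
tool_pos: [0.4804, -0.2156, 0.1174]
eef_rot: [0.091, 0.996, 0.009, 0.001]
contact_force: [4.2, 0.9, -7.0]
opening: 0.0253
stand dx,dy,dz mm [ -2.    0.2 -49.4] 0.02534780253020676 F stand [ 3.9  1.7 -7. ] [-0.18 -1.05 -0.13] [ 1.294  0.778 -1.254  1.93   0.829  1.09   1.076] (np.float64(169.5883111951096), array([ 0.003,  0.017, -1.   ]))
```

View pics/w16c.png

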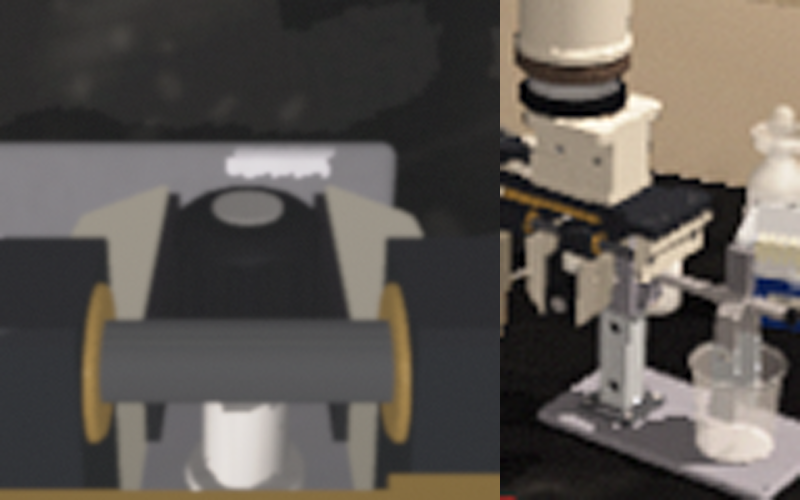

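```bash
python3 -m pendant '[[[-0.05,0,0.03],[0,0,0]],[[-0.08,0,0.03],[0,0,0]],[[-0.1,0,0],[0,0,0]],[[-0.1,0,0],[0,0,0]],[[-0.1,0,0],[0,0,0]],[[-0.1,0,0],[0,0,0]],[[-0.1,0,0],[0,0,0]],[[-0.1,0,0],[0,0,0]],[[-0.1,0,0],[0,0,0]],[[-0.1,0,0],[0,0,0]]]' 1 60; python3 chk.py
```

```text
time: 30.93
tool_pos: [0.4821, -0.216, 0.1167]
eef_rot: [0.091, 0.996, 0.008, -0.008]
contact_force: [-6.0, 2.0, 2.4]
opening: 0.0252
stand dx,dy,dz mm [ -0.3   0.1 -50.1] 0.02521660542573143 F stand [-6.3  0.9  2.4] [ 0.16  0.86 -0.1 ] [ 1.275  0.786 -1.244  1.913  0.826  1.112  1.077] (np.float64(169.603772509557), array([-0.015,  0.017, -1.   ]))
```

```bash
python3 -m pendant '[[[-0.12,0,0],[0,-0.003,0]],[[-0.12,0,0],[0,-0.003,0]],[[-0.12,0,0],[0,-0.003,0]],[[-0.12,0,0],[0,-0.003,0]],[[-0.1,0,0],[0,-0.003,0]],[[-0.1,0,0],[0,-0.003,0]],[[-0.1,0,0],[0,-0.003,0]],[[-0.08,0,0],[0,-0.003,0]],[[-0.06,0,0],[0,-0.003,0]],[[-0.06,0,0],[0,-0.003,0]]]' 1 60; python3 chk.py; python3 - <<'E'
from fit import *
a=snap('wrist','w17.png')[:,:,::-1];b=snap('scene','s17.png')[:,:,::-1];t=snap('top','t17.png')[:,:,::-1]
cv2.imwrite('pics/w17c.png',np.hstack([cv2.resize(a[180:380,180:380],(500,500),interpolation=cv2.INTER_CUBIC),cv2.resize(b[150:270,290:362],(300,500),interpolation=cv2.INTER_CUBIC)]))
E
```

```text
time: 31.77
tool_pos: [0.4822, -0.2161, 0.1167]
eef_rot: [0.091, 0.996, 0.005, -0.004]
contact_force: [-5.2, 2.1, 0.8]
opening: 0.0253
stand dx,dy,dz mm [ -0.2   0.  -50.1] 0.025340923857682322 F stand [-5.5  1.1  0.8] [ 0.31  0.84 -0.08] [ 1.278  0.78  -1.245  1.921  0.832  1.101  1.07 ] (np.float64(169.5653236583297), array([-0.007,  0.011, -1.   ]))
```

View pics/w17c.png

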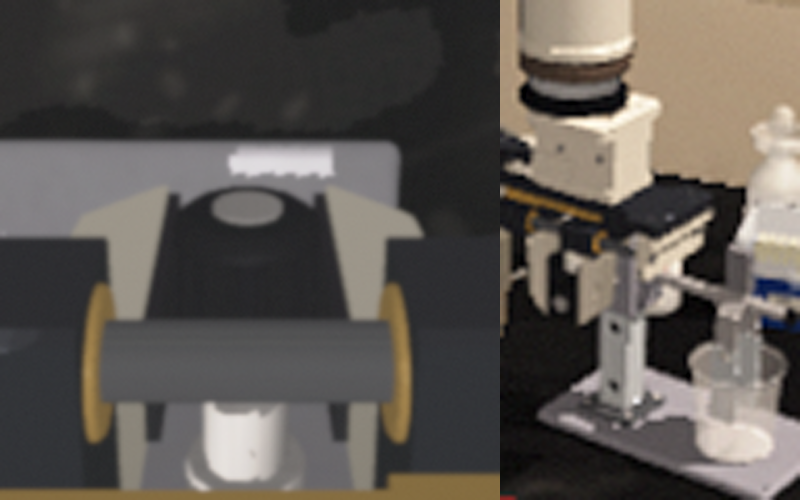

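View pics/t17.png

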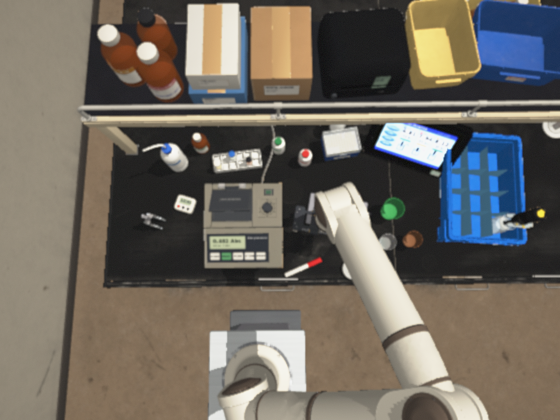

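View pics/s17.png

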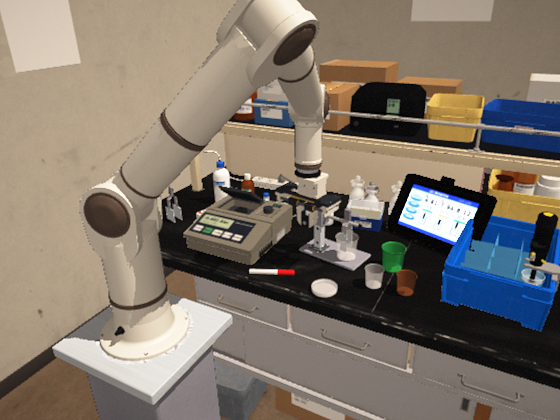

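```bash
python3 - <<'E'
from fit import *
a=cv2.imread('pics/s17.png');b=cv2.imread('pics/s11.png')
cv2.imwrite('pics/cmp.png',np.hstack([cv2.resize(q[190:280,310:385],(400,480),interpolation=cv2.INTER_CUBIC) for q in(b,a)]))
E
```

```text
(no output)
```

View pics/cmp.png

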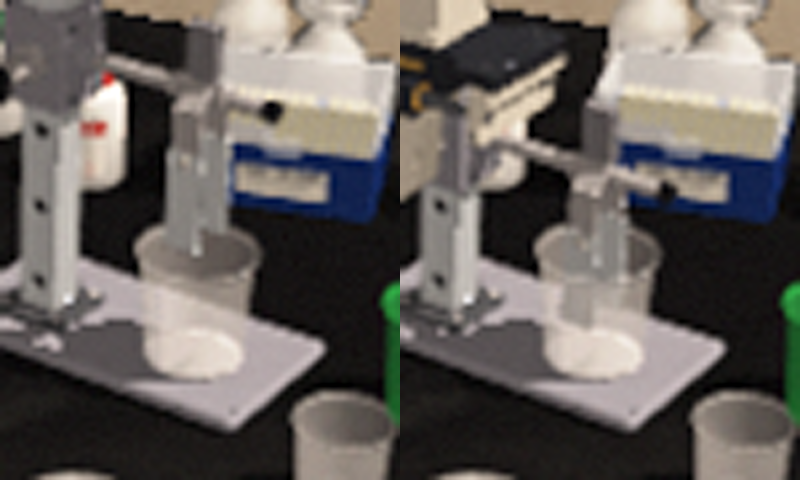

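```bash
python3 - <<'E'
from fit import *
cs=cam('scene')
o=[]
for f,dz in(('s11',.0),('s17',.05)):
    a=cv2.imread(f'pics/{f}.png')
    m=cv2.resize(a[190:270,325:375],None,fx=8,fy=7.5,interpolation=cv2.INTER_CUBIC)
    n=m.copy()
    r=R.from_euler('z',-.1858);p0=np.array([.5303,-.3282,.185-.092-dz])
    for w in W:
        u=proj(cs,r.apply(w)+p0); u=(u-[325,190]+.5)*[8,7.5]
        cv2.polylines(n,[cv2.convexHull(np.round(u).astype(np.int32))],True,(0,0,255),1)
    o+=[n] if dz==0 else [n]
cv2.imwrite('pics/cmp2.png',np.hstack(o))
E
```

```text
(no output)
```

View pics/cmp2.png

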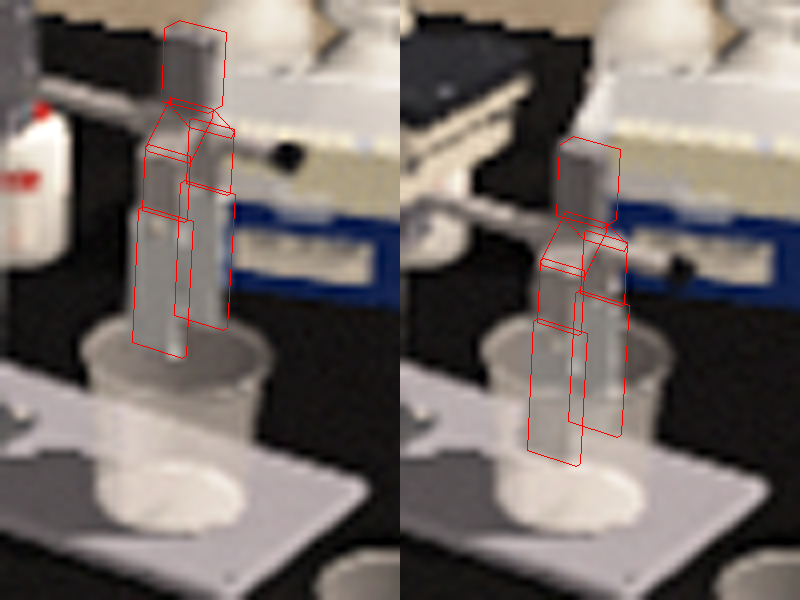

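Both overlays match the expected pose with the frame hanging square in both, one hole lower now (50 mm). The plates are inside the beaker and the beaker has not moved. I'm handing in with the gentle push held.

```bash
python3 chk.py; python3 -c "
from station import ticket
print(ticket.hand_in())"; python3 chk.py
```

```text
stand dx,dy,dz mm [ -0.2   0.  -50.1] 0.02544215572214427 F stand [-5.6  0.9  1.4] [ 0.29  0.84 -0.06] [ 1.278  0.78  -1.246  1.921  0.832  1.101  1.07 ] (np.float64(169.563478776162), array([-0.007,  0.011, -1.   ]))
the job is handed in; nothing more can be done
None
the job is handed in; nothing more can be done
```

The dip test is set up and handed in at about 32 s of the 67 s. The narrow frame hangs astride the bar between the collars, and I let go of it. The sleeve is locked one hole lower, and I'm still gripping the knob with about 60 N and a light push (about 5 N) towards home.

**Last checks:**
- **Sleeve:** the tool is 50.1 mm below where it first gripped the knob.
- **Pin:** it is within about 0.2 mm of its home position along the pull direction. With the grip holding no weight, the sleeve rests on the pin.
- **Frame:** the expected frame outline, drawn over the last scene picture, matches it. The frame hangs square, with its plates inside the beaker.
- **Other things:** in the last pictures the beaker, broad frame, dish, pen and the other beakers show no movement. I checked that by eye, not by measurement. The bottles behind the stand I did not check specifically.

**What disagreed or went wrong:**
- **Fingertip position:** the fingertips appeared to sit at the reported TCP, not 25 mm ahead of it. My first attempt to grip the tab closed just above it, on nothing and without contact. I went down 25 mm and gripped it properly.
- **Pin catching:** on the way in, the pin first stopped about 5 mm short of home because the sleeve was slightly low. I raised it a little, which put about 20 N on the wrist, then lowered it again and the pin went home.
- **Knob opening:** the fingers read about 25 mm on the 27 mm knob. The pictures showed it held firmly, with no slip.

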